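Load a tray of adapters into the laser marker's nest and bolt it in

TASK

Load the laser marker: carry the tray that holds the four adapters, by its handle and level so that none of them falls over, in under the laser head, and set it gently down in the nest with its lug in the gap at the front. The bolt must be drawn back for the tray to go in; then slide it fully home over the lug into the keeper and let go. Do not touch the laser head, and leave the empty tray and everything else on the table where they stand.

Things in the scene. Friction and masses are not known exactly. Their poses are not given: they have to be found in the camera images.
- tray: The loaded tray: blue plastic, 160 (x) x 120 (y) mm, walls 26 high, 4 thick, four white adapters loose in it, two each side of a steel strap handle along its x. From its front (-x) wall a flat steel lug, 26 wide, z 11 to 17 mm, reaches 131 mm ahead of the origin. 0.5 to 0.7 kg loaded, balanced at mid-handle. Origin: centre of underside. Starts on the table, front facing the robot within 40 degrees.
- tray_handle (a point): Middle of the loaded tray's handle bar, 105 mm above the tray's underside. The bar runs along the tray's x, 100 mm long, 12 mm wide (y), 18 mm tall, with flat upright sides; a post 6 mm thick stands at each end, 47 mm from the middle. The adapters' tops lie 45 mm below this point.
- spare_tray: An empty tray of exactly the same make (blue, steel handle, lug), which stays where it is. Its handle tops out 114 mm above the table. Origin and axes as for the loaded tray. Which of the two trays is nearer varies.
- laser: The laser marker, fixed. Origin: on the table straight below the lens axis; x points away from the nest's front, y to the left. Its column (60 x 90 mm, 0.7 m high, on a foot 200 x 200 mm) stands 300 mm to the right (-y) and 110 mm back (+x) of the origin.
- laser_head: The laser's head, fixed over the nest; axes as the laser, origin 25 mm above the laser's. Round lens, radius 40 mm, on the origin's vertical, lower face 290 mm above the table; above it (z 330 to 447 mm) a white scan head 112 x 116 mm, and a red box 100 mm wide running right (-y) to the column. Nothing overhead left of y = 60 mm or in front of x = -60 mm. A tool leaning 30 to 40 degrees to the nest's front clears it.
- nest_floor (a point): Centre of the tray's place in the nest, on the nest plate's top (10 mm above the table); x from the nest's front to its back, y left. Dark rails 22 mm high surround a place of 170 x 130 mm (5 mm of play round the tray). In mid-front a gap 70 mm wide is left for the lug. A seated tray's origin lies here, axes the same way.
- lug_place (a point): Where the top of the seated tray's lug lies under the bolt's path: 112 mm in front of nest_floor and 17 mm above the nest plate. The bolt crosses 6 mm above it, so a bolt that is not drawn back keeps the tray from going down.
- bolt (a joint): Travel of the sliding bolt along the nest's front, m: 0 fully drawn to the right (-y of the nest), 0.064 fully home to the left (+y). Starts from 0.012 to 0.06. The rod is 14 mm thick, its axis 40 mm above the table; it stays where it is left, sliding friction about 3 N. Above about 0.005 its tip overhangs the gap for the lug.
- bolt_knob (a point): Grip point on the bolt's upright steel handle, a round post 14 mm thick with a 19 mm ball on top; this point is 80 mm above the table, 16 mm below the ball's centre. The brackets beside it reach 54 mm above the table. It moves with the bolt along the nest's y, 112 mm in front of nest_floor: 136 mm right (-y) of it when drawn, 72 mm when home.
- bolt_tip (a point): Centre of the bolt's left-hand (leading) end, 40 mm above the table.
- keeper (a point): Middle of the keeper, the steel bracket left of the lug's gap that receives the bolt: 20 mm long along y, 40 mm above the table. When home the bolt's tip is 4 mm past this point, 14 mm inside.
- adapter0: White power adapter, 54 x 34 x 56 mm high, 70 g, standing loose in the loaded tray, front right. Origin: centre of its underside, which rests on the tray's floor 4 mm above the tray's underside.
- adapter1: White power adapter, 54 x 34 x 56 mm high, 70 g, standing loose in the loaded tray, front left. Origin: centre of its underside, which rests on the tray's floor 4 mm above the tray's underside.
- adapter2: White power adapter, 54 x 34 x 56 mm high, 70 g, standing loose in the loaded tray, back right. Origin: centre of its underside, which rests on the tray's floor 4 mm above the tray's underside.
- adapter3: White power adapter, 54 x 34 x 56 mm high, 70 g, standing loose in the loaded tray, back left. Origin: centre of its underside, which rests on the tray's floor 4 mm above the tray's underside.
- bottle: Clear drinking-water bottle, standing, 64 mm across and 200 mm high, loose. Origin: centre of its base. It may have changed places with the spray can.
- spray_can: White spray can, standing, 58 mm across and 175 mm high, loose. Origin: centre of its base.
- loupe: Black magnifier ring lying flat, 68 mm across, 12 mm high, loose. Origin: centre of its underside.
- sample_block: Dark wooden block lying flat, 95 x 60 x 18 mm, loose. Origin: centre of its underside.
- driver: Screwdriver lying on the table, 170 mm long along its x, under 35 mm high, loose.
There are look-alikes about, which are no part of the job. Leave any purple or turquoise look-alike of the adapter2 alone.

How it is judged (in metres and radians):
On the way, in this order (a step that is already met when the one before it is completed fails the run):
1. the loaded tray is lifted clear of the table, level (height (world z) of tray above 0.03 m and angle between tray's own z axis and vertical below 0.2 rad), for 0.2 s.
2. the tray stands fully down in the nest, its adapters upright in it (horizontal distance between tray and nest_floor below 0.009 m and angle between the x axis of tray and the x axis of nest_floor, either way round below 0.08 rad and z of tray in the frame of nest_floor below 0.004 m and angle between tray's own z axis and vertical below 0.04 rad and angle between each of adapter0, adapter1, adapter2, adapter3's own z axis and vertical below 0.15 rad and z of each of adapter0, adapter1, adapter2, adapter3 in the frame of tray below 0.015 m and horizontal distance between each of adapter0, adapter1, adapter2, adapter3 and tray below 0.075 m), for 0.2 s.
At the end, for the whole second after the job is handed in: The loaded tray stands flat in the nest (underside within 4 mm of its plate, origin within 9 mm of its place, turned less than 0.08 rad, lug to the front), all four adapters upright in it, the bolt home (travel above 58 of 64 mm, tip at least 8 mm inside the keeper), everything at rest (all of step 2 and value of joint bolt above 0.058 m and linear speed of tray below 0.02 m/s); the robot touches nothing.
It fails at once if the loaded tray is tipped more than about 14 degrees (angle between tray's own z axis and vertical above 0.25 rad).
It fails at once if an adapter falls over (angle between any of adapter0, adapter1, adapter2, adapter3's own z axis and vertical above 0.5 rad).
It fails at once if the tray is dropped into the nest (faster than 0.45 m/s close above its place) (linear speed of tray above 0.45 m/s and z of tray in the frame of nest_floor below 0.06 m and horizontal distance between tray and nest_floor below 0.05 m).
It fails at once if the laser head is touched (more than 2 N) (contact force between laser_head and anything else above 2 N).
It fails at once if the empty tray or another thing on the table is moved more than 30 mm or knocked over (distance of any of spare_tray, bottle, spray_can, loupe, sample_block, driver from where it was at the start of the episode above 0.03 m or angle between any of bottle, spray_can's own z axis and vertical above 0.4 rad).
It also fails if it takes over 72 s, if anything falls off the work surface, if the arm or the gripper's body presses on something with over 40 N, if the wrist force passes 120 N, or if a joint passes its speed limit or range.

ROBOT

A 6-joint arm with a two-finger parallel gripper is mounted at the origin on the work surface. World frame = base frame: x ahead of the robot, y to its left, z up, the work surface at z = 0. Lengths are in mm, angles in rad, forces in N, time in s.
With the tool pointing down it reaches from about 400 to 925 mm from the base axis. Payload 3.4 kg.
Tool frame: the origin (TCP) lies between the finger pads; the fingertips stand 11 mm ahead of it and the grasp point (between the pads) lies 8 mm behind it (ctrl.tips_ahead is the distance from the TCP to the fingertips, in mm); z points along the fingers, y is the line along which they close (so a half turn about z gives the same grasp; the last joint's range is limited). The gripper opens to 85 mm and grips with 20 to 120 N. Pads are 22 mm wide; open, the fingers measure 114 mm over their backs; the gripper's body (76 mm by 85 mm) begins 54 mm behind the grasp point. The pads swing forward as they close: fully open they stand 13 mm farther back than shut.
Start: joints at [1.069, 0.307, 1.506, -0, 1.328, -0.073], TCP at [239.096, 522.938, 242.305] pointing down, gripper open.
Joint ranges: [-3.12, 3.12], [-1.05, 2.28], [0.14, 2.33], [-1.42, 4.57], [0.1, 2.73], [-2.68, 2.68]. Speed limits (rad/s): [2.57, 2.57, 3.14, 3.14, 3.14, 3.14].

INTERFACE

Orientations are given as a 3x3 rotation matrix whose columns are the frame's x, y, z axes.
In Python, from rig import ctrl, cams gives the robot as it stands. The module is installed in compiled form; this text tells all that it offers.
- The arm moves only by the tool step_arm, never from a script. Its argument "motion" is a list of rows, each a list of 3 entries, a list of its own where there are three numbers: the shift along the tool's x, y, z as a fraction of full scale, then the turn about the tool's z as a fraction of full scale, then the opening, from 0 (shut) to 1 (fully open). A call has 1 to 12 rows; each row is the pose to reach, as a shift and turn from the pose commanded when the call began, along the tool's axes at that moment; what a row does not reach only later rows make up. Full scale, the value 1, is 250 mm for a shift and 90 degrees for a turn. A row lasts 1/12 s, in which the tool goes at most 41.7 mm and 7.16 degrees, less where a joint would pass 70% of its speed; a pose out of reach is approached as far as the arm can. A call with a number of a shift or a turn outside -1 to 1 is refused whole. A call with a gripper value outside its range is refused whole. The fingers move at their own pace and stop on an object; "squeeze" is the grip in N (left out, the last holds). Time passes only in rows, so rows that repeat a pose let the fingers close. It gives the time, the measured TCP pose, the force, the opening and the grip force at its end, in the units of the state.
- ctrl.read_state(): the state, without advancing time (a new reading comes with each control period).
- cams.get_image(name): name is "scene" or "top"; returns a dict with "frame" (384x512x3 uint8, blue, green, red), "camera_matrix" (3x3 intrinsics, pixels), "cam_to_world" (4x4, takes a point from camera to world coordinates). Camera axes: x right, y up, looking along -z (the intrinsics and any distortion apply to the point x, -y, -z); pixel columns grow to the right and rows downward; lengths in mm; the calibration is good to about 2 mm. A picture is of the moment at which its call begins. There is no depth.
- ctrl.close_job(): hands the job in; it is judged then, once.
The state is a dict: "time_s": time; "joint_positions": joint angles; "qvel": joint speeds; "joint_torque": joint torques, N m; "ee_pos": TCP position; "tool_rot": TCP orientation; "contact_force": force on the tool from outside, world axes, zero at the start; "wrist_torque": the same for the moment, N m; "gripper_width": opening from 0.0 (shut) to 1.0 (fully open); "gripper_force": force on a finger pad.
Only numpy, scipy, OpenCV 4.12 (cv2) and the standard library are available. Lean on these libraries where they do the work, as an engineer would, in place of code of your own. Each camera call takes 0.05 s, during which the arm holds its last target. There are 200 camera calls.

## Working session

There is one attempt and no reset: what is moved stays moved. The work goes in short steps, Python scripts to look and compute and a tool call to move; the robot and the scene stay as the last step left them, time stands still between calls to the robot, and variables do not carry over. Pictures are saved under pics/ and viewed, at most 14 in all, crops included, and the job is handed in when it is done.

Besides the shell and the picture viewer there is one more tool, called in YAML: its name, and indented under it one key for each argument. step_arm: Moves the arm, as the interface text tells. Its arguments: {"type":"object","properties":{"motion":{"type":"array"},"squeeze":{"type":"number"}},"required":["motion"]}

```bash
mkdir -p pics; python3 - <<'E'
from rig import ctrl,cams
import cv2,numpy as np
for n in("scene","top"):
    d=cams.get_image(n);cv2.imwrite(f"pics/{n}0.png",d["frame"]);np.savez(f"{n}0.npz",**d)
    print(n,np.round(d["camera_matrix"],1).tolist(),np.round(d["cam_to_world"],3).tolist())
s=ctrl.read_state();print(s["time_s"],s["ee_pos"],np.round(s["tool_rot"],3).tolist(),ctrl.tips_ahead)
E
```

```text
scene [[403.9, 0.0, 268.1], [0.0, 403.9, 192.6], [0.0, 0.0, 1.0]] [[-0.44, -0.728, 0.526, 1139.655], [0.898, -0.359, 0.254, 337.987], [0.004, 0.584, 0.812, 1029.946], [0.0, 0.0, 0.0, 1.0]]
top [[350.9, 0.0, 260.8], [0.0, 350.9, 191.6], [0.0, 0.0, 1.0]] [[-0.057, 0.97, -0.237, 306.415], [-0.998, -0.055, 0.014, 40.197], [0.001, 0.238, 0.971, 974.4], [0.0, 0.0, 0.0, 1.0]]
0.1 [238.79108717 522.39931564 241.48054415] [[-0.909, 0.416, -0.001], [0.416, 0.909, -0.002], [0.0, -0.002, -1.0]] 11.0
```

View pics/scene0.png

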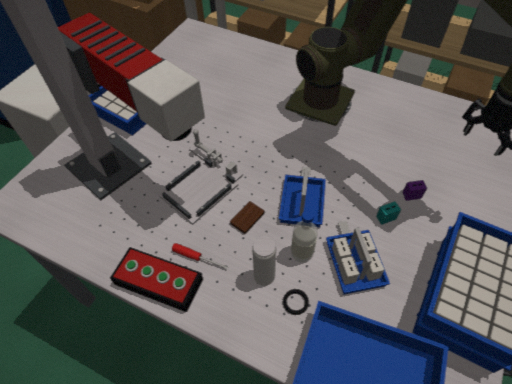

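View pics/top0.png

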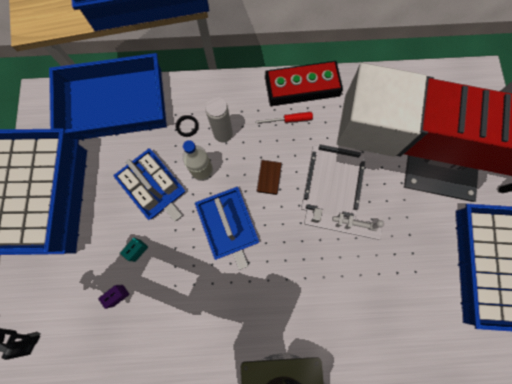

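The top view shows these candidates for the tray:
- Loaded tray at (148,183), with four white adapters and its lug toward (175,211).
- Empty spare tray at (228,222).
- Large blue bins at (28,190) and (108,95).
- Turquoise and purple adapter look-alikes at (133,250) and (113,296).

The one to carry is the tray at (148,183). The nest is at (335,185), with the bolt near (345,220). I'll check with a close crop.

```bash
cat > h.py <<'E'
import numpy as np,cv2
def ray(d,uv):
    K=d["camera_matrix"];T=d["cam_to_world"]
    p=np.linalg.solve(K,np.array([uv[0],uv[1],1.]));v=T[:3,:3]@np.array([p[0],-p[1],-p[2]])
    return T[:3,3],v
def on(d,uv,z):
    o,v=ray(d,uv);return o+v*(z-o[2])/v[2]
def proj(d,P):
    T=d["cam_to_world"];c=T[:3,:3].T@(np.asarray(P,float)-T[:3,3]);q=d["camera_matrix"]@np.array([c[0],-c[1],-c[2]]);return q[:2]/q[2]
def tri(a,ua,b,ub):
    A=np.zeros((3,3));y=np.zeros(3)
    for d,u in((a,ua),(b,ub)):
        o,v=ray(d,u);v=v/np.linalg.norm(v);M=np.eye(3)-np.outer(v,v);A+=M;y+=M@o
    return np.linalg.solve(A,y)
E
python3 - <<'E'
import numpy as np,cv2
from h import *
t=dict(np.load("top0.npz"));s=dict(np.load("scene0.npz"))
def crop(d,x,y,w,h,W,H): return cv2.resize(d["frame"][y:y+h,x:x+w],(W,H),interpolation=cv2.INTER_CUBIC)
a=crop(t,100,135,100,75,400,300);b=crop(t,295,140,100,100*3//4*1,400,300)
b=crop(t,295,170,100,75,400,300)
c=crop(s,310,210,100,75,400,300);e=crop(s,160,125,100,75,400,300)
cv2.imwrite("pics/m1.png",np.vstack([np.hstack([a,b]),np.hstack([c,e])]))
for n,d,box in(("top",t,(105,135,200,225)),("scene",s,(315,215,400,300))):
    hsv=cv2.cvtColor(d["frame"],cv2.COLOR_BGR2HSV);m=cv2.inRange(hsv,(100,140,30),(130,255,255))
    k=np.zeros_like(m);k[box[1]:box[3],box[0]:box[2]]=255;m&=k
    cs,_=cv2.findContours(m,cv2.RETR_EXTERNAL,cv2.CHAIN_APPROX_NONE);c=cv2.convexHull(max(cs,key=cv2.contourArea))
    print(n,cv2.approxPolyDP(c,3,True)[:,0].tolist())
E
```

```text
top [[148, 149], [184, 190], [150, 218], [114, 176]]
scene [[327, 238], [351, 233], [385, 273], [388, 283], [344, 293]]
```

View pics/m1.png

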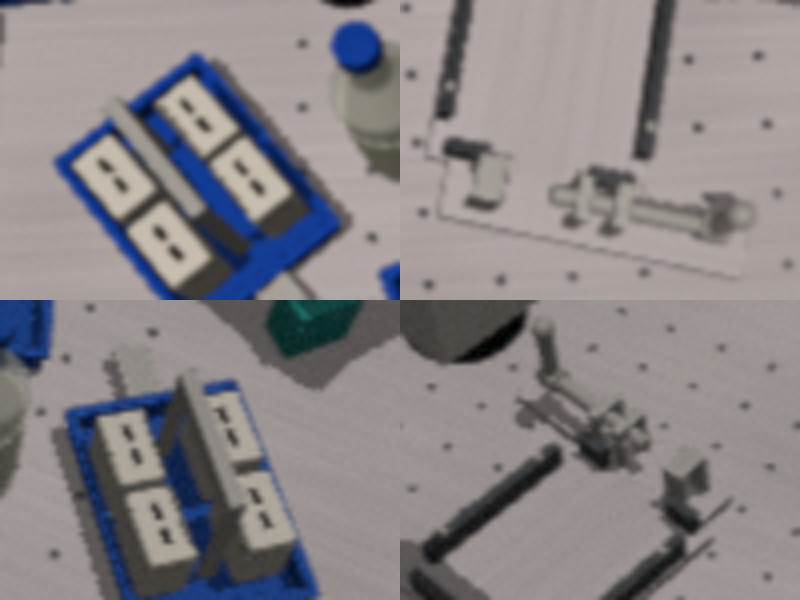

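The crop confirms the loaded tray: its bar runs from top px (128,160) to (150,188), and the lug is at lower right. The bolt is partly drawn, with the ball at top px (380,223), the tip at (334,219) and the keeper at (317,214). Next I'll compute the poses.

```bash
python3 - <<'E'
import numpy as np,cv2
from h import *
np.set_printoptions(precision=1,suppress=True)
t=dict(np.load("top0.npz"));s=dict(np.load("scene0.npz"))
C=np.array([on(t,u,26)[:2] for u in([148,149],[184,190],[150,218],[114,176])]);print("tray corners",C.tolist(),C.mean(0))
for i in range(4):
    e=C[(i+1)%4]-C[i];print(np.linalg.norm(e),np.degrees(np.arctan2(e[1],e[0])))
a,b=on(t,(128.2,160),114),on(t,(150,188),114);print("bar",a,b,(a+b)/2,np.linalg.norm(a-b),np.degrees(np.arctan2(*(a-b)[1::-1])))
print("ball",tri(t,(380,223),s,(195.7,131.2)),on(t,(380,223),96),on(s,(195.7,131.2),96))
print("tip",tri(t,(333.8,218.8),s,(220,158.8)),on(t,(333.8,218.8),40),on(s,(220,158.8),40))
print("keeper",on(t,(317.5,213.8),47),on(s,(232,165),47))
print("plate front edge",on(t,(305,223.2),10),on(t,(380,238.8),10))
for n,d,box in(("top",t,(298,140,372,212)),("scene",s,(160,155,242,222))):
    g=d["frame"].max(2);x0,y0,x1,y1=box
    m=np.zeros_like(g);m[y0:y1,x0:x1]=(g[y0:y1,x0:x1]<75)*255
    N,L,S,_=cv2.connectedComponentsWithStats(m)
    for i in range(1,N):
        if S[i,4]<25: continue
        v,u=np.where(L==i);P=np.array([on(d,q,30)[:2] for q in zip(u,v)],np.float32)
        print(n,S[i].tolist(),"rect",cv2.minAreaRect(P), cv2.boxPoints(cv2.minAreaRect(P)).round(0).tolist())
E
```

```text
tray corners [[681.847660540991, 342.14034360167], [554.7183824264109, 239.69762297126806], [481.039410611018, 332.77761268166864], [606.4692159329145, 435.9986244682134]] [581.  337.7]
163.26776890768375 -141.13760045670853
118.71173224353919 128.36394591153055
162.4414150927246 39.45227845694921
120.3797607521954 -51.23173353946986
bar [619.7 364.5 114. ] [541.8 307.  114. ] [580.7 335.8 114. ] 96.85604003107694 36.420433907597165
ball [ 421.9 -266.4   99.4] [ 422.6 -268.1   96. ] [ 419.3 -268.    96. ]
tip [ 448.3 -165.8   43.5] [ 448.3 -165.2   40. ] [ 446.1 -169.1   40. ]
keeper [ 463.2 -121.5   47. ] [ 456.4 -118.7   47. ]
plate front edge [445.1 -90.9  10. ] [ 390.6 -292.3   10. ]
top [319, 145, 45, 13, 238] rect ((642.3902587890625, -208.02664184570312), (125.71328735351562, 23.600467681884766), 79.50967407226562) [[619.0, -268.0], [643.0, -272.0], [665.0, -148.0], [642.0, -144.0]]
top [306, 159, 9, 31, 86] rect ((580.0842895507812, -113.54891967773438), (9.007991790771484, 89.90400695800781), 74.7840576171875) [[536.0, -106.0], [622.0, -130.0], [625.0, -121.0], [538.0, -97.0
[... 932 characters left out ...]
6), 46.2286491394043) [[460.0, -127.0], [476.0, -142.0], [515.0, -102.0], [499.0, -87.0]]
scene [197, 184, 34, 32, 229] rect ((585.7315673828125, -108.25161743164062), (22.39577865600586, 145.41578674316406), 76.14120483398438) [[512.0, -102.0], [654.0, -137.0], [659.0, -115.0], [518.0, -80.0]]
scene [162, 192, 29, 27, 220] rect ((656.1475830078125, -203.28982543945312), (129.1429443359375, 23.33926773071289), 74.43276977539062) [[628.0, -262.0], [650.0, -269.0], [685.0, -144.0], [662.0, -138.0]]
scene [231, 211, 11, 11, 66] rect ((611.0038452148438, -10.944620132446289), (22.642614364624023, 44.368629455566406), 77.5202865600586) [[587.0, -17.0], [630.0, -27.0], [635.0, -5.0], [592.0, 5.0]]
```

step_arm:
  motion:
    - [[0,0,-0.5],0,1]
    - [[0,0,-0.5],0,1]
    - [[0,0,-0.5],0,1]
    - [[0,0,-1],0,1]
    - [[0,0,-1],0,1]
    - [[0,0,-1],0,1]
    - [[0,0,-1],0,1]

```text
time_s: 0.68
ee_pos: [240.1, 524.8, 501.7]
tool_rot: [[-0.909, 0.416, 0.008], [0.416, 0.909, 0.014], [-0.001, 0.016, -1.0]]
contact_force: [-0.1, 0.5, 1.3]
gripper_width: 1.0
gripper_force: 0.0
```

```bash
python3 - <<'E'
from rig import ctrl
import numpy as np
s=ctrl.read_state();print({k:np.round(v,3).tolist() for k,v in s.items()})
E
```

```text
{'time_s': 0.683, 'joint_positions': [1.069, 0.22, 1.005, -0.0, 1.901, -0.074], 'qvel': [0.0, 0.021, 0.148, 0.001, -0.106, 0.001], 'joint_torque': [-0.413, -35.3, -25.3, -0.027, 0.673, 0.0], 'ee_pos': [240.06, 524.751, 501.749], 'tool_rot': [[-0.909, 0.416, 0.008], [0.416, 0.909, 0.014], [-0.001, 0.016, -1.0]], 'contact_force': [-0.101, 0.467, 1.269], 'wrist_torque': [0.014, -0.008, -0.03], 'gripper_force': 0.0, 'gripper_width': 1.0}
```

step_arm:
  motion:
    - [[0,0,-0.5],0,1]
    - [[0,0,-0.5],0,1]
    - [[0,0,-0.5],0,1]
    - [[0,0,-1],0,1]
    - [[0,0,-1],0,1]
    - [[0,0,-1],0,1]
    - [[0,0,-1],0,1]

```text
time_s: 1.27
ee_pos: [234.7, 513.4, 723.8]
tool_rot: [[-0.909, 0.416, -0.004], [0.416, 0.909, -0.005], [0.001, -0.006, -1.0]]
contact_force: [-1.3, -1.7, -2.3]
gripper_width: 0.998
gripper_force: 0.0
```

step_arm:
  motion:
    - [[0,0,-0.5],0,1]
    - [[0,0,-0.5],0,1]
    - [[0,0,-0.5],0,1]
    - [[0,0,-1],0,1]
    - [[0,0,-1],0,1]
    - [[0,0,-1],0,1]
    - [[0,0,-1],0,1]

```text
time_s: 1.85
ee_pos: [204.0, 446.4, 774.5]
tool_rot: [[-0.909, 0.416, 0.013], [0.416, 0.909, 0.028], [-0.0, 0.031, -1.0]]
contact_force: [0.5, 0.8, -0.6]
gripper_width: 1.0
gripper_force: 0.0
```

```bash
python3 - <<'E'
from rig import ctrl
import numpy as np
s=ctrl.read_state();print({k:np.round(v,3).tolist() for k,v in s.items()})
E
```

```text
{'time_s': 1.85, 'joint_positions': [1.054, 0.31, 0.143, 0.005, 2.658, -0.083], 'qvel': [-0.013, -0.064, 0.006, 0.001, 0.071, -0.011], 'joint_torque': [0.035, -38.705, -18.695, 0.003, -0.267, 0.009], 'ee_pos': [204.041, 446.37, 774.538], 'tool_rot': [[-0.909, 0.416, 0.013], [0.416, 0.909, 0.028], [-0.0, 0.031, -1.0]], 'contact_force': [0.455, 0.827, -0.557], 'wrist_torque': [0.045, -0.028, 0.03], 'gripper_force': 0.0, 'gripper_width': 1.0}
```

step_arm:
  motion:
    - [[-0.78,-0.62,0.8],0,1]
    - [[-0.78,-0.62,0.8],0,1]
    - [[-0.78,-0.62,0.8],0,1]
    - [[-0.78,-0.62,0.8],0,1]
    - [[-0.78,-0.62,0.8],0,1]
    - [[-0.78,-0.62,0.8],0,1]
    - [[-0.78,-0.62,0.8],0,1]
    - [[-0.78,-0.62,0.8],0,1]
    - [[-0.78,-0.62,0.8],0,1]
    - [[-0.78,-0.62,0.8],0,1]

```text
time_s: 2.68
ee_pos: [319.6, 229.1, 567.2]
tool_rot: [[-0.908, 0.419, 0.008], [0.419, 0.907, 0.024], [0.003, 0.025, -1.0]]
contact_force: [-1.1, 0.1, 0.2]
gripper_width: 1.004
gripper_force: 0.0
```

step_arm:
  motion:
    - [[-0.78,-0.62,0.8],0,1]
    - [[-0.78,-0.62,0.8],0,1]
    - [[-0.78,-0.62,0.8],0,1]
    - [[-0.78,-0.62,0.8],0,1]
    - [[-0.78,-0.62,0.8],0,1]
    - [[-0.78,-0.62,0.8],0,1]
    - [[-0.78,-0.62,0.8],0,1]
    - [[-0.78,-0.62,0.8],0,1]
    - [[-0.78,-0.62,0.8],0,1]
    - [[-0.78,-0.62,0.8],0,1]

```text
time_s: 3.52
ee_pos: [436.5, 14.4, 364.9]
tool_rot: [[-0.909, 0.416, 0.011], [0.417, 0.909, 0.027], [0.001, 0.029, -1.0]]
contact_force: [-0.9, 0.2, 1.1]
gripper_width: 1.0
gripper_force: 0.0
```

```bash
python3 - <<'E'
from rig import ctrl,cams
import numpy as np,cv2
s=ctrl.read_state();print({k:np.round(v,3).tolist() for k,v in s.items()})
im=[]
for n in("scene","top"):
    d=cams.get_image(n);np.savez(f"{n}1.npz",**d);im.append(d["frame"])
cv2.imwrite("pics/m2.png",np.hstack([im[0][:,60:460],im[1][:,112:512]]))
E
```

```text
{'time_s': 3.517, 'joint_positions': [-0.087, 0.023, 1.558, 0.028, 1.551, -1.229], 'qvel': [0.027, -0.033, -0.025, 0.009, 0.013, 0.004], 'joint_torque': [-0.968, -27.69, -26.892, -0.031, -0.203, -0.072], 'ee_pos': [436.514, 14.375, 364.891], 'tool_rot': [[-0.909, 0.416, 0.011], [0.417, 0.909, 0.027], [0.001, 0.029, -1.0]], 'contact_force': [-0.917, 0.18, 1.133], 'wrist_torque': [0.04, -0.034, -0.034], 'gripper_force': 0.0, 'gripper_width': 1.0}
```

View pics/m2.png

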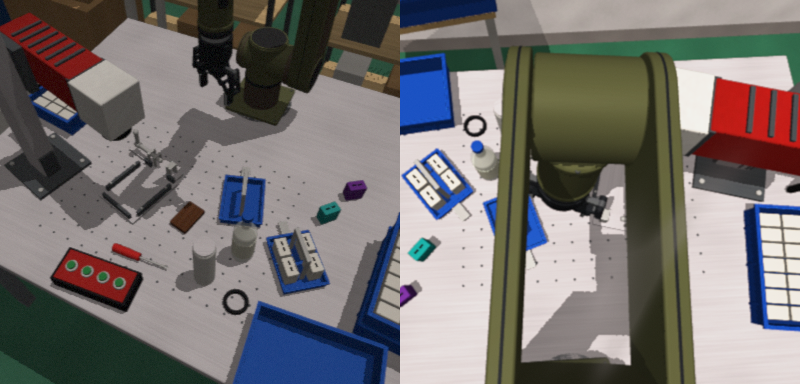

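The tool has kept a lean of about 0.03 rad, picked up where it ran out of reach, so that may be a way to get the lean needed under the head. First I'll draw the bolt by pushing it with one open finger from well in front.

step_arm:
  motion:
    - [[-0.2,-0.97,0.86],0.893,1]
    - [[-0.2,-0.97,0.86],0.893,1]
    - [[-0.2,-0.97,0.86],0.893,1]
    - [[-0.2,-0.97,0.86],0.893,1]
    - [[-0.2,-0.97,0.86],0.893,1]
    - [[-0.2,-0.97,0.86],0.893,1]
    - [[-0.2,-0.97,0.86],0.893,1]
    - [[-0.2,-0.97,0.86],0.893,1]
    - [[-0.2,-0.97,0.86],0.893,1]
    - [[-0.2,-0.97,0.86],0.893,1]
    - [[-0.2,-0.97,0.86],0.893,1]
    - [[-0.2,-0.97,0.86],0.893,1]

```text
time_s: 4.62
ee_pos: [384.8, -221.7, 144.4]
tool_rot: [[0.261, 0.965, 0.015], [0.965, -0.262, 0.024], [0.027, 0.008, -1.0]]
contact_force: [0.1, -0.5, -1.1]
gripper_width: 1.001
gripper_force: 0.0
```

```bash
cat >> h.py <<'E'
def st(yaw=-15.):
    from rig import ctrl
    s=ctrl.read_state();R=np.array(s["tool_rot"]);p=np.array(s["ee_pos"]);a=np.radians(yaw)
    X=np.array([np.cos(a),np.sin(a),0]);Y=np.array([-np.sin(a),np.cos(a),0])
    print("t",round(s["time_s"],2),"p",p.round(1),"nest xy",(p@X).round(1),(p@Y).round(1),"ztool",R[:,2].round(3),"y az",np.degrees(np.arctan2(R[1,1],R[0,1])).round(1),"q",np.round(s["joint_positions"],3),"F",np.round(s["contact_force"],1),"M",np.round(s["wrist_torque"],2),"w",round(s["gripper_width"],3),round(s["gripper_force"],1))
    return s,p,R,X,Y
def shift(target,tz=None):
    "target world pos -> tool units"
    s,p,R,X,Y=st();print("units",(R.T@(np.asarray(target)-p)/250).round(3))
E
python3 -c "
from h import *
s,p,R,X,Y=st();shift(426*X-121*Y+[0,0,75])"
```

```text
t 4.62 p [ 384.8 -221.7  144.4] nest xy 429.1 -114.5 ztool [ 0.015  0.024 -1.   ] y az -15.2 q [-0.641  0.234  1.906  0.034  1.004 -0.395] F [ 0.1 -0.5 -1.1] M [-0.01  0.03  0.  ] w 1.001 0.0
t 4.62 p [ 384.8 -221.7  144.4] nest xy 429.1 -114.5 ztool [ 0.015  0.024 -1.   ] y az -15.2 q [-0.641  0.234  1.906  0.034  1.004 -0.395] F [ 0.1 -0.5 -1.1] M [-0.01  0.03  0.  ] w 1.001 0.0
units [-0.033 -0.015  0.277]
```

step_arm:
  motion:
    - [[-0.033,-0.015,0.277],0,1]
    - [[-0.033,-0.015,0.277],0,1]
    - [[-0.033,-0.015,0.277],0,1]
    - [[-0.053,-0.015,0.277],0,1]
    - [[-0.073,-0.015,0.277],0,1]
    - [[-0.085,-0.015,0.277],0,1]
    - [[-0.095,-0.015,0.277],0,1]
    - [[-0.105,-0.015,0.277],0,1]
    - [[-0.115,-0.015,0.277],0,1]
    - [[-0.125,-0.015,0.277],0,1]
    - [[-0.125,-0.015,0.277],0,1]

```text
time_s: 5.53
ee_pos: [371.4, -249.5, 73.0]
tool_rot: [[0.258, 0.966, 0.012], [0.966, -0.258, 0.026], [0.028, 0.005, -1.0]]
contact_force: [-0.5, 1.1, 1.7]
gripper_width: 1.0
gripper_force: 1.0
```

```bash
python3 -c "
from h import *
st()"
```

```text
t 5.53 p [ 371.4 -249.5   73. ] nest xy 423.4 -144.9 ztool [ 0.012  0.026 -1.   ] y az -15.0 q [-0.708  0.349  1.984  0.037  0.817 -0.473] F [-0.5  1.1  1.7] M [0.21 0.04 0.09] w 1.0 1.0
```

step_arm:
  motion:
    - [[-0.01,0,0],0,1]
    - [[-0.02,0,0],0,1]
    - [[-0.028,0,0],0,1]
    - [[-0.028,0,0],0,1]

```text
time_s: 5.87
ee_pos: [369.4, -254.5, 72.3]
tool_rot: [[0.258, 0.966, 0.011], [0.966, -0.258, 0.029], [0.031, 0.003, -1.0]]
contact_force: [1.6, 8.5, 4.0]
gripper_width: 1.002
gripper_force: 4.2
```

```bash
python3 - <<'E'
from h import *
st()
from rig import cams
im=[]
for n in("scene","top"):
    d=cams.get_image(n);np.savez(f"{n}2.npz",**d);im.append(d["frame"])
cv2.imwrite("pics/m3.png",np.hstack([cv2.resize(im[0][100:240,140:260],(400,467)),cv2.resize(im[1][135:275,290:410],(400,467))]))
E
```

```text
t 5.87 p [ 369.4 -254.5   72.3] nest xy 422.7 -150.2 ztool [ 0.011  0.029 -1.   ] y az -15.0 q [-0.721  0.353  1.98   0.04   0.82  -0.487] F [1.6 8.5 4. ] M [ 1.01 -0.4   0.46] w 1.002 4.2
```

View pics/m3.png

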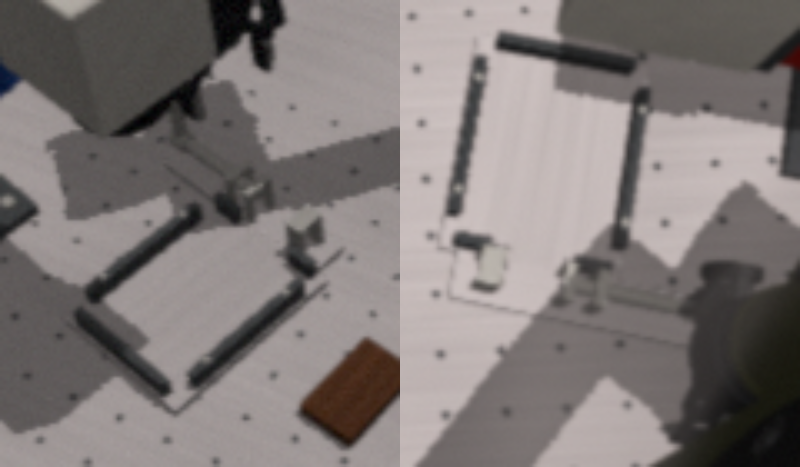

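```bash
python3 - <<'E'
from h import *
t=dict(np.load("top2.npz"));s=dict(np.load("scene2.npz"))
a=np.radians(-15);X=np.array([np.cos(a),np.sin(a),0]);Y=np.array([-np.sin(a),np.cos(a),0])
def f(d,u,z,n): p=on(d,u,z);print(n,(p@X).round(1),(p@Y).round(1))
T=lambda x,y:(290+(x-400)/3.3333,135+y/3.3333)
S=lambda x,y:(140+x/3.3333,100+y/3.3333)
for z in(32,):
    f(t,T(462,200),z,"L in top");f(t,T(634,200),z,"R out top")
    f(s,S(190,375),z,"L in sc");f(s,S(293,282),z,"L in sc");f(s,S(85,287),z,"R out sc");f(s,S(190,207),z,"R out sc")
    f(t,T(500,34),z,"back rail back-left top");f(t,T(636,60),z,"back rail back-right")
    f(s,S(78,310),z,"back rail inner sc");f(s,S(170,378),z,"b");f(t,T(565,280),47,"br")
for z in(10,32): f(t,T(500,48),z,"back front-edge-left");f(t,T(632,73),z,"back front-edge-right")
E
```

```text
L in top 528.9 33.4
R out top 557.9 -105.9
L in sc 661.2 42.7
L in sc 528.1 39.1
R out sc 658.7 -101.1
R out sc 528.9 -99.0
back rail back-left top 679.5 26.7
back rail back-right 679.9 -90.7
back rail inner sc 680.1 -85.8
b 675.0 31.8
br 476.9 -57.3
back front-edge-left 675.9 22.4
back front-edge-right 676.5 -93.8
back front-edge-left 667.0 24.6
back front-edge-right 667.6 -89.0
```

Bolt is at its stop: 8.5 N, with the rod tip drawn back inside the brackets. Next I'll retract, locate the clutter, and work out the move to the tray handle.

step_arm:
  motion:
    - [[0.05,0,0],0,1]
    - [[0.05,0,-1],0,1]
    - [[0.05,0,-1],0,1]
    - [[0.05,0,-1],0,1]
    - [[0.05,0,-1],0,1]
    - [[0.05,0,-1],0,1]
    - [[0.05,0,-1],0,1]
    - [[0.05,0,-1],0,1]

```text
time_s: 6.63
ee_pos: [373.9, -254.5, 331.6]
tool_rot: [[0.258, 0.966, 0.025], [0.966, -0.258, 0.013], [0.019, 0.021, -1.0]]
contact_force: [1.2, 0.5, 0.9]
gripper_width: 1.005
gripper_force: 0.0
```

```bash
python3 - <<'E'
from h import *
t=dict(np.load("top0.npz"));s=dict(np.load("scene0.npz"))
for n,u,z in(("bottle cap",(189,147),200),("can top",(217,107),175),("spare TL",(197,205),26),("spare TR",(239,189),26),("spare BR",(258,238),26),("spare BL",(214,257),26),("spare lug",(243,268),14),("spare bar a",(218,200),114),("spare bar b",(229,237),114),("block",(270,177),18),("turq",(133,248),30),("purple",(113,295),30),("loupe",(187,126),6),("drvtip",(256,122),8),("lug",(179,215),14),("redbox",(305,83),30)):
    print(n,on(t,u,z)[:2].round(0))
print("bottle sc base",on(s,(303,256),0)[:2].round(0),"can base",on(s,(264,280),0)[:2].round(0))
shift([581,337,300])
E
```

```text
bottle cap [613. 191.]
can top [725. 125.]
spare TL [510. 204.]
spare TR [549.  87.]
spare BR [410.  41.]
spare BL [366. 161.]
spare lug [334.  86.]
spare bar a [501. 136.]
spare bar b [407. 112.]
block [581.  -2.]
turq [402. 375.]
purple [284. 423.]
loupe [756. 234.]
drvtip [756.  28.]
lug [487. 256.]
redbox [ 864. -125.]
bottle sc base [627. 201.] can base [740. 134.]
t 6.63 p [ 373.9 -254.5  331.6] nest xy 427.0 -149.1 ztool [ 0.025  0.013 -1.   ] y az -15.0 q [-0.712  0.062  1.597  0.027  1.471 -0.454] F [1.2 0.5 0.9] M [-0.05 -0.01  0.03] w 1.005 0.0
units [2.497 0.186 0.179]
```

step_arm:
  motion:
    - [[1,0.07,0],0.4,1]
    - [[1,0.07,0],0.4,1]
    - [[1,0.07,0],0.4,1]
    - [[1,0.07,0],0.4,1]
    - [[1,0.07,0],0.4,1]
    - [[1,0.07,0],0.4,1]
    - [[1,0.07,0],0.4,1]

```text
time_s: 7.22
ee_pos: [452.3, -12.6, 329.9]
tool_rot: [[0.78, 0.626, 0.014], [0.626, -0.78, 0.025], [0.026, -0.011, -1.0]]
contact_force: [0.7, -0.7, 0.5]
gripper_width: 1.0
gripper_force: 0.0
```

```bash
python3 -c "
from h import *
shift([581,337,300])"
```

```text
t 7.22 p [452.3 -12.6 329.9] nest xy 440.2 104.9 ztool [ 0.014  0.025 -1.   ] y az -51.2 q [-0.142  0.064  1.6    0.027  1.468  0.75 ] F [ 0.7 -0.7  0.5] M [-0.07 -0.01 -0.04] w 1.0 0.0
units [ 1.273 -0.767  0.161]
```

step_arm:
  motion:
    - [[0.63,-0.38,0.08],0,1]
    - [[0.63,-0.38,0.08],0,1]
    - [[0.63,-0.38,0.08],0,1]
    - [[0.63,-0.38,0.08],0,1]
    - [[0.63,-0.38,0.08],0,1]
    - [[0.63,-0.38,0.08],0,1]

```text
time_s: 7.72
ee_pos: [516.0, 163.7, 313.9]
tool_rot: [[0.774, 0.633, 0.013], [0.633, -0.774, 0.027], [0.027, -0.013, -1.0]]
contact_force: [0.3, 0.3, -0.5]
gripper_width: 1.001
gripper_force: 0.0
```

step_arm:
  motion:
    - [[0.63,-0.38,0.08],0,1]
    - [[0.63,-0.38,0.08],0,1]
    - [[0.63,-0.38,0.08],0,1]
    - [[0.63,-0.38,0.08],0,1]
    - [[0.63,-0.38,0.08],0,1]
    - [[0.63,-0.38,0.08],0,1]

```text
time_s: 8.22
ee_pos: [578.4, 336.4, 298.6]
tool_rot: [[0.775, 0.632, 0.012], [0.632, -0.775, 0.027], [0.026, -0.013, -1.0]]
contact_force: [0.8, -0.4, -0.8]
gripper_width: 0.999
gripper_force: 0.0
```

```bash
python3 - <<'E'
from h import *
from rig import cams
shift([581,337,97])
d=cams.get_image("scene");cv2.imwrite("pics/m4.png",cv2.resize(d["frame"][150:320,270:450],(720,600)))
E
```

```text
t 8.22 p [578.4 336.4 298.6] nest xy 471.6 474.6 ztool [ 0.012  0.027 -1.   ] y az -50.8 q [0.454 0.395 1.227 0.019 1.497 1.339] F [ 0.8 -0.4 -0.8] M [-0.04  0.01  0.01] w 0.999 0.0
units [-0.012  0.015  0.806]
```

View pics/m4.png

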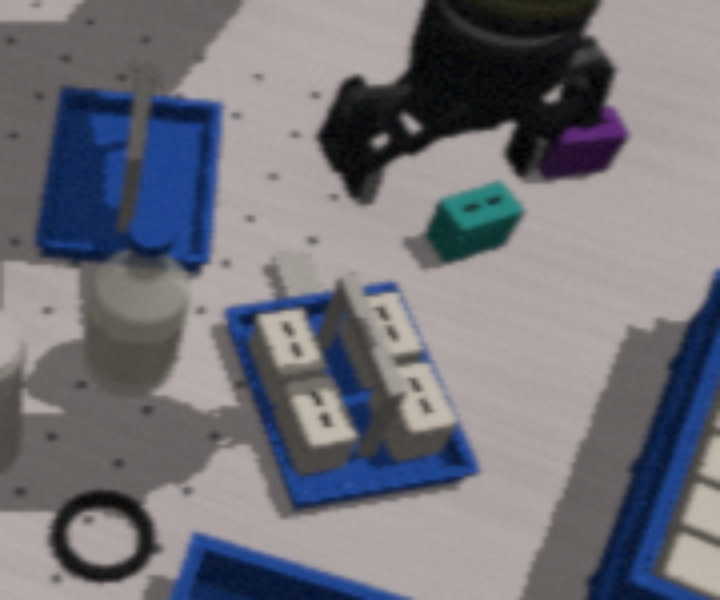

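The crop shows the gripper open above the loaded tray, with bar ends at crop px (348,275) and (393,385). The fingers straddle the bar. Descend and grip.

step_arm:
  motion:
    - [[-0.012,0.015,0.8],0,1]
    - [[-0.012,0.015,0.8],0,1]
    - [[-0.012,0.015,0.8],0,1]
    - [[-0.012,0.015,0.8],0,1]
    - [[-0.012,0.015,0.8],0,1]
    - [[-0.012,0.015,0.8],0,1]
    - [[-0.012,0.015,0.8],0,1]

```text
time_s: 8.85
ee_pos: [577.9, 331.3, 99.0]
tool_rot: [[0.777, 0.629, 0.008], [0.629, -0.777, 0.023], [0.021, -0.013, -1.0]]
contact_force: [0.7, 0.2, 0.8]
gripper_width: 0.998
gripper_force: 0.0
```

step_arm:
  motion:
    - [[0,0,0],0,0.2]
    - [[0,0,0],0,0.1]
    - [[0,0,0],0,0]
    - [[0,0,0],0,0]
    - [[0,0,0],0,0]
    - [[0,0,0],0,0]
    - [[0,0,0],0,0]
    - [[0,0,0],0,0]
  squeeze: 80

```text
time_s: 9.52
ee_pos: [579.1, 334.5, 101.3]
tool_rot: [[0.776, 0.631, 0.013], [0.63, -0.776, 0.027], [0.027, -0.013, -1.0]]
contact_force: [-2.9, 1.1, 6.1]
gripper_width: 0.126
gripper_force: 79.5
```

```bash
python3 - <<'E'
from h import *
st()
s=dict(np.load("scene0.npz"))
a,b=on(s,(357,227.9),114),on(s,(368.3,259.1),114);print(a,b,(a+b)/2)
E
```

```text
t 9.52 p [579.1 334.5 101.3] nest xy 472.7 473.0 ztool [ 0.013  0.027 -1.   ] y az -50.9 q [0.451 0.544 1.49  0.021 1.085 1.33 ] F [-2.9  1.1  6.1] M [-0.15  0.07 -0.04] w 0.126 79.5
[545.2054501  311.56255556 114.        ] [619.09265303 366.25873896 114.        ] [582.14905156 338.91064726 114.        ]
```

step_arm:
  motion:
    - [[0,0,-0.01],0,0]
    - [[0,0,-0.03],0,0]
    - [[0,0,-0.06],0,0]
    - [[0,0,-0.1],0,0]
    - [[0,0,-0.15],0,0]
    - [[0,0,-0.2],0,0]
    - [[0,0,-0.24],0,0]
    - [[0,0,-0.27],0,0]
    - [[0,0,-0.29],0,0]
    - [[0,0,-0.3],0,0]
    - [[0,0,-0.3],0,0]

```text
time_s: 10.43
ee_pos: [578.3, 332.1, 175.9]
tool_rot: [[0.776, 0.63, 0.013], [0.63, -0.776, 0.026], [0.026, -0.013, -1.0]]
contact_force: [0.5, 0.3, -5.8]
gripper_width: 0.124
gripper_force: 77.9
```

```bash
python3 - <<'E'
from h import *
shift([583,371,175])
E
```

```text
t 10.43 p [578.3 332.1 175.9] nest xy 472.7 470.5 ztool [ 0.013  0.026 -1.   ] y az -50.9 q [0.448 0.472 1.411 0.019 1.236 1.331] F [ 0.5  0.3 -5.8] M [-0.04  0.   -0.01] w 0.124 77.9
units [ 0.112 -0.109  0.008]
```

step_arm:
  motion:
    - [[0.005,-0.005,0],0.02,0]
    - [[0.012,-0.012,0],0.06,0]
    - [[0.02,-0.02,0],0.12,0]
    - [[0.035,-0.035,0],0.19,0]
    - [[0.05,-0.05,0],0.26,0]
    - [[0.065,-0.065,0],0.33,0]
    - [[0.08,-0.08,0],0.4,0]
    - [[0.09,-0.09,0],0.46,0]
    - [[0.1,-0.1,0],0.52,0]
    - [[0.108,-0.106,0],0.56,0]
    - [[0.112,-0.109,0],0.59,0]
    - [[0.112,-0.109,0],0.6,0]

```text
time_s: 11.43
ee_pos: [582.3, 370.9, 175.3]
tool_rot: [[0.966, -0.259, 0.01], [-0.259, -0.966, 0.025], [0.003, -0.027, -1.0]]
contact_force: [0.9, 0.3, -5.3]
gripper_width: 0.123
gripper_force: 77.9
```

```bash
python3 - <<'E'
from h import *
shift([583,371,100])
from rig import cams
d=cams.get_image("scene");cv2.imwrite("pics/m5.png",cv2.resize(d["frame"][130:320,270:470],(632,600)))
E
```

```text
t 11.43 p [582.3 370.9 175.3] nest xy 466.4 509.0 ztool [ 0.01   0.025 -1.   ] y az -105.0 q [0.497 0.505 1.354 0.018 1.262 2.325] F [ 0.9  0.3 -5.3] M [-0.04 -0.   -0.02] w 0.123 77.9
units [0.002 0.007 0.301]
```

View pics/m5.png

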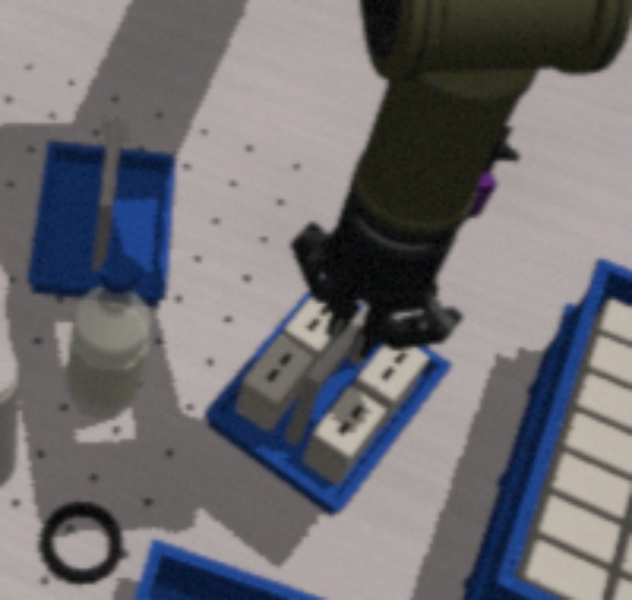

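step_arm:
  motion:
    - [[0,0,0.02],0,0]
    - [[0,0,0.06],0,0]
    - [[0,0,0.11],0,0]
    - [[0,0,0.16],0,0]
    - [[0,0,0.21],0,0]
    - [[0,0,0.245],0,0]
    - [[0,0,0.265],0,0]
    - [[0,0,0.28],0,0]
    - [[0,0,0.29],0,0]
    - [[0,0,0.298],0,0]
    - [[0,0,0.302],0,0]
    - [[0,0,0.302],0,0]

```text
time_s: 12.48
ee_pos: [583.4, 373.9, 103.3]
tool_rot: [[0.966, -0.258, 0.013], [-0.258, -0.966, 0.028], [0.005, -0.03, -1.0]]
contact_force: [-4.5, 1.1, 4.9]
gripper_width: 0.122
gripper_force: 79.8
```

```bash
python3 -c "
from h import *
st()"
```

```text
t 12.48 p [583.4 373.9 103.3] nest xy 466.8 512.2 ztool [ 0.013  0.028 -1.   ] y az -104.9 q [0.499 0.571 1.43  0.02  1.116 2.322] F [-4.5  1.1  4.9] M [-0.35  0.74 -0.24] w 0.122 79.8
```

step_arm:
  motion:
    - [[0,0,0],0,0.4]
    - [[0,0,0],0,0.6]
    - [[0,0,0],0,0.8]
    - [[0,0,0],0,0.8]
    - [[0,0,-0.05],0,0.8]
    - [[0,0,-0.15],0,0.8]
    - [[0,0,-1],0,1]
    - [[0,0,-1],0,1]
    - [[0,0,-1],0,1]
    - [[0,0,-1],0,1]
    - [[0,0,-1],0,1]
    - [[0,0,-1],0,1]

```text
time_s: 13.48
ee_pos: [583.7, 367.6, 362.7]
tool_rot: [[0.966, -0.257, 0.028], [-0.258, -0.965, 0.034], [0.018, -0.04, -0.999]]
contact_force: [0.8, 1.2, 1.3]
gripper_width: 0.997
gripper_force: 0.0
```

step_arm:
  motion:
    - [[0.31,0.94,-1],0,1]
    - [[0.31,0.94,-1],0,1]
    - [[0.31,0.94,-1],0,1]
    - [[0.31,0.94,-1],0,1]
    - [[0.31,0.94,-1],0,1]
    - [[0.31,0.94,-1],0,1]
    - [[0.31,0.94,-1],0,1]
    - [[0.31,0.94,-1],0,1]
    - [[0.31,0.94,-1],0,1]

```text
time_s: 14.23
ee_pos: [591.6, 109.3, 599.9]
tool_rot: [[0.965, -0.261, 0.02], [-0.261, -0.965, 0.025], [0.012, -0.03, -0.999]]
contact_force: [-0.2, 0.7, 0.1]
gripper_width: 1.003
gripper_force: 0.0
```

step_arm:
  motion:
    - [[0.31,0.94,0],0,1]
    - [[0.31,0.94,0],0,1]
    - [[0.31,0.94,0],0,1]
    - [[0.31,0.94,0],0,1]
    - [[0.31,0.94,0],0,1]
    - [[0.31,0.94,0],0,1]
    - [[0.31,0.94,0],0,1]

```text
time_s: 14.82
ee_pos: [606.3, -141.4, 586.9]
tool_rot: [[0.964, -0.267, 0.01], [-0.267, -0.963, 0.023], [0.004, -0.025, -1.0]]
contact_force: [0.5, 0.0, -0.6]
gripper_width: 0.996
gripper_force: 0.0
```

```bash
python3 -c "
from h import *
st()"
```

```text
t 14.82 p [ 606.3 -141.4  586.9] nest xy 622.2 20.4 ztool [ 0.01   0.023 -1.   ] y az -105.5 q [-0.312  0.337  0.635  0.031  2.167  1.546] F [ 0.5  0.  -0.6] M [0.   0.03 0.03] w 0.996 0.0
```

step_arm:
  motion:
    - [[1,-0.1,0],0,1]
    - [[1,-0.1,0],0,1]
    - [[1,-0.1,0],0,1]
    - [[1,-0.1,0],0,1]
    - [[1,-0.1,0],0,1]
    - [[1,-0.1,0],0,1]
    - [[1,-0.1,0],0,1]
    - [[1,-0.1,0],0,1]

```text
time_s: 15.48
ee_pos: [787.3, -159.9, 535.1]
tool_rot: [[0.965, -0.257, 0.042], [-0.258, -0.966, 0.02], [0.035, -0.03, -0.999]]
contact_force: [-0.0, -0.4, 0.3]
gripper_width: 1.003
gripper_force: 0.0
```

step_arm:
  motion:
    - [[1,0,0],0,1]
    - [[1,0,0],0,1]
    - [[1,0,0],0,1]
    - [[1,0,0],0,1]
    - [[1,0,0],0,1]
    - [[1,0,0],0,1]
    - [[1,0,0],0,1]
    - [[1,0,0],0,1]

```text
time_s: 16.15
ee_pos: [865.7, -186.5, 448.7]
tool_rot: [[0.963, -0.257, 0.076], [-0.259, -0.966, 0.013], [0.07, -0.032, -0.997]]
contact_force: [-0.1, -0.7, -0.0]
gripper_width: 1.0
gripper_force: 0.0
```

```bash
python3 -c "
from h import *
st()"
```

```text
t 16.15 p [ 865.7 -186.5  448.7] nest xy 884.4 43.9 ztool [ 0.076  0.013 -0.997] y az -104.9 q [-0.273  0.789  0.144  0.039  2.138  1.581] F [-0.1 -0.7 -0. ] M [-0.01  0.06  0.01] w 1.0 0.0
```

Each out-of-reach push adds lean, now 0.076 rad. I'll push along the stretched arm with short calls.

step_arm:
  motion:
    - [[1,0,-1],0,1]
    - [[1,0,-1],0,1]
    - [[1,0,-1],0,1]

```text
time_s: 16.4
ee_pos: [857.9, -190.0, 477.4]
tool_rot: [[0.96, -0.257, 0.113], [-0.259, -0.966, 0.005], [0.108, -0.034, -0.994]]
contact_force: [0.3, 0.7, 0.6]
gripper_width: 1.0
gripper_force: 0.0
```

step_arm:
  motion:
    - [[1,0,-0.6],0,1]
    - [[1,0,-0.6],0,1]
    - [[1,0,-0.6],0,1]

```text
time_s: 16.65
ee_pos: [866.9, -196.9, 482.4]
tool_rot: [[0.955, -0.257, 0.148], [-0.26, -0.966, -0.003], [0.143, -0.036, -0.989]]
contact_force: [-0.4, 0.3, -0.6]
gripper_width: 1.0
gripper_force: 0.0
```

step_arm:
  motion:
    - [[1,0,-0.6],0,1]
    - [[1,0,-0.6],0,1]
    - [[1,0,-0.6],0,1]
    - [[1,0,-0.6],0,1]
    - [[1,0,-0.6],0,1]
    - [[1,0,-0.6],0,1]

```text
time_s: 17.15
ee_pos: [872.9, -204.9, 488.7]
tool_rot: [[0.95, -0.257, 0.179], [-0.259, -0.966, -0.01], [0.175, -0.037, -0.984]]
contact_force: [-0.3, 0.4, 0.0]
gripper_width: 1.0
gripper_force: 0.0
```

```bash
python3 -c "
from h import *
st()"
```

```text
t 17.15 p [ 872.9 -204.9  488.7] nest xy 896.2 28.0 ztool [ 0.179 -0.01  -0.984] y az -104.9 q [-0.295  0.748  0.144  0.049  2.075  1.567] F [-0.3  0.4  0. ] M [0.04 0.06 0.03] w 1.0 0.0
```

step_arm:
  motion:
    - [[1,0,-0.6],0,1]
    - [[1,0,-0.6],0,1]

```text
time_s: 17.32
ee_pos: [879.3, -209.2, 499.1]
tool_rot: [[0.942, -0.256, 0.215], [-0.259, -0.966, -0.018], [0.212, -0.039, -0.977]]
contact_force: [-0.5, 0.5, 1.0]
gripper_width: 0.999
gripper_force: 0.0
```

step_arm:
  motion:
    - [[1,0,-0.6],0,1]

```text
time_s: 17.4
ee_pos: [883.8, -211.8, 506.2]
tool_rot: [[0.937, -0.256, 0.239], [-0.258, -0.966, -0.024], [0.237, -0.04, -0.971]]
contact_force: [1.4, -0.0, -0.5]
gripper_width: 1.004
gripper_force: 0.0
```

step_arm:
  motion:
    - [[1,0,-0.5],0,1]
    - [[1,0,-0.5],0,1]

```text
time_s: 17.57
ee_pos: [891.3, -216.4, 517.7]
tool_rot: [[0.926, -0.256, 0.278], [-0.257, -0.966, -0.033], [0.277, -0.041, -0.96]]
contact_force: [-0.5, -0.3, 0.3]
gripper_width: 1.001
gripper_force: 0.0
```

step_arm:
  motion:
    - [[1,0,-0.5],0,1]
    - [[1,0,-0.5],0,1]

```text
time_s: 17.73
ee_pos: [897.5, -220.5, 527.0]
tool_rot: [[0.916, -0.256, 0.31], [-0.256, -0.966, -0.041], [0.31, -0.042, -0.95]]
contact_force: [-0.6, 1.4, 1.5]
gripper_width: 0.999
gripper_force: 0.0
```

```bash
python3 -c "
from h import *
st()"
```

```text
t 17.73 p [ 897.5 -220.5  527. ] nest xy 924.0 19.3 ztool [ 0.31  -0.041 -0.95 ] y az -104.8 q [-0.308  0.716  0.143  0.06   1.968  1.56 ] F [-0.6  1.4  1.5] M [-0.02  0.14 -0.01] w 0.999 0.0
```

step_arm:
  motion:
    - [[1,0.4,-0.4],0,1]

```text
time_s: 17.82
ee_pos: [901.2, -233.9, 531.7]
tool_rot: [[0.909, -0.251, 0.334], [-0.251, -0.967, -0.044], [0.334, -0.043, -0.942]]
contact_force: [0.3, 0.5, 0.4]
gripper_width: 0.998
gripper_force: 0.0
```

step_arm:
  motion:
    - [[1,0.4,-0.4],0,1]

```text
time_s: 17.9
ee_pos: [903.8, -253.2, 537.1]
tool_rot: [[0.898, -0.254, 0.359], [-0.252, -0.966, -0.054], [0.36, -0.042, -0.932]]
contact_force: [0.2, -0.8, -0.5]
gripper_width: 1.004
gripper_force: 0.0
```

step_arm:
  motion:
    - [[1,0.4,-0.4],0,1]

```text
time_s: 17.98
ee_pos: [905.7, -270.4, 543.5]
tool_rot: [[0.888, -0.256, 0.383], [-0.252, -0.966, -0.062], [0.386, -0.041, -0.922]]
contact_force: [-1.0, -0.4, -0.1]
gripper_width: 0.999
gripper_force: 0.0
```

step_arm:
  motion:
    - [[1,0,-0.3],0,1]

```text
time_s: 18.07
ee_pos: [912.5, -276.5, 550.0]
tool_rot: [[0.874, -0.262, 0.409], [-0.254, -0.964, -0.073], [0.413, -0.04, -0.91]]
contact_force: [-0.1, -0.9, 0.6]
gripper_width: 1.0
gripper_force: 0.0
```

step_arm:
  motion:
    - [[1,0,-0.3],0,1]

```text
time_s: 18.15
ee_pos: [920.7, -276.6, 556.6]
tool_rot: [[0.862, -0.26, 0.435], [-0.251, -0.965, -0.079], [0.44, -0.041, -0.897]]
contact_force: [0.2, 0.5, -0.5]
gripper_width: 1.0
gripper_force: 0.0
```

step_arm:
  motion:
    - [[1,0,-0.3],0,1]

```text
time_s: 18.23
ee_pos: [927.9, -277.5, 564.2]
tool_rot: [[0.849, -0.259, 0.46], [-0.247, -0.965, -0.086], [0.467, -0.041, -0.884]]
contact_force: [0.1, 0.1, 0.3]
gripper_width: 0.999
gripper_force: 0.0
```

step_arm:
  motion:
    - [[1,0,-0.3],0,1]
    - [[1,0,-0.3],0,1]

```text
time_s: 18.4
ee_pos: [934.8, -278.5, 577.4]
tool_rot: [[0.831, -0.258, 0.493], [-0.243, -0.965, -0.096], [0.501, -0.04, -0.865]]
contact_force: [0.0, 0.0, 1.2]
gripper_width: 1.0
gripper_force: 0.0
```

```bash
python3 -c "
from h import *
s,p,R,X,Y=st();print(R.round(3),R[:,2]@Y)"
```

```text
t 18.4 p [ 934.8 -278.5  577.4] nest xy 975.0 -27.1 ztool [ 0.493 -0.096 -0.865] y az -105.0 q [-0.365  0.692  0.143  0.088  1.786  1.52 ] F [0.  0.  1.2] M [-0.    0.22 -0.01] w 1.0 0.0
[[ 0.831 -0.258  0.493]
 [-0.243 -0.965 -0.096]
 [ 0.501 -0.04  -0.865]] 0.03476572864564857
```

step_arm:
  motion:
    - [[1,0.2,-0.2],0,1]

```text
time_s: 18.48
ee_pos: [940.3, -285.4, 583.5]
tool_rot: [[0.818, -0.256, 0.516], [-0.239, -0.966, -0.101], [0.524, -0.041, -0.851]]
contact_force: [-0.3, -0.2, 0.1]
gripper_width: 0.999
gripper_force: 0.0
```

step_arm:
  motion:
    - [[1,0.2,-0.2],0,1]
    - [[1,0.2,-0.2],0,1]

```text
time_s: 18.65
ee_pos: [945.1, -302.7, 592.9]
tool_rot: [[0.797, -0.259, 0.546], [-0.236, -0.965, -0.113], [0.557, -0.039, -0.83]]
contact_force: [-0.1, -0.1, -0.4]
gripper_width: 0.999
gripper_force: 0.0
```

```bash
python3 -c "
from h import *
s,p,R,X,Y=st();M=np.array([587,373,105.]);g=M+8*R[:,2];shift(g-150*R[:,2]);shift(g);print(R.round(3))"
```

```text
t 18.65 p [ 945.1 -302.7  592.9] nest xy 991.3 -47.8 ztool [ 0.546 -0.113 -0.83 ] y az -105.0 q [-0.39   0.688  0.144  0.104  1.726  1.501] F [-0.1 -0.1 -0.4] M [ 0.12  0.25 -0.03] w 0.999 0.0
t 18.65 p [ 945.1 -302.7  592.9] nest xy 991.3 -47.8 ztool [ 0.546 -0.113 -0.83 ] y az -105.0 q [-0.39   0.688  0.144  0.104  1.726  1.501] F [-0.1 -0.1 -0.4] M [ 0.12  0.25 -0.03] w 0.999 0.0
units [-2.864 -2.163 -0.037]
t 18.65 p [ 945.1 -302.7  592.9] nest xy 991.3 -47.8 ztool [ 0.546 -0.113 -0.83 ] y az -105.0 q [-0.39   0.688  0.144  0.104  1.726  1.501] F [-0.1 -0.1 -0.4] M [ 0.12  0.25 -0.03] w 0.999 0.0
units [-2.864 -2.163  0.563]
[[ 0.797 -0.259  0.546]
 [-0.236 -0.965 -0.113]
 [ 0.557 -0.039 -0.83 ]]
```

step_arm:
  motion:
    - [[-0.6,-1,0],0,1]
    - [[-0.6,-1,0],0,1]
    - [[-0.6,-1,0],0,1]
    - [[-0.6,-1,0],0,1]
    - [[-0.6,-1,0],0,1]
    - [[-0.6,-1,0],0,1]
    - [[-0.6,-1,0],0,1]
    - [[-0.6,-1,0],0,1]

```text
time_s: 19.32
ee_pos: [887.3, -15.3, 515.3]
tool_rot: [[0.804, -0.25, 0.54], [-0.231, -0.967, -0.103], [0.548, -0.042, -0.835]]
contact_force: [-0.0, -0.3, -0.8]
gripper_width: 1.002
gripper_force: 0.0
```

step_arm:
  motion:
    - [[-1,-1,0],0,1]
    - [[-1,-1,0],0,1]
    - [[-1,-1,0],0,1]
    - [[-1,-1,0],0,1]
    - [[-1,-1,0],0,1]
    - [[-1,-1,0],0,1]
    - [[-1,-1,0],0,1]
    - [[-1,-1,0],0,1]
    - [[-1,-1,0],0,1]

```text
time_s: 20.07
ee_pos: [752.0, 279.2, 386.6]
tool_rot: [[0.801, -0.255, 0.541], [-0.234, -0.966, -0.11], [0.551, -0.038, -0.834]]
contact_force: [0.2, -0.2, -1.0]
gripper_width: 0.998
gripper_force: 0.0
```

```bash
python3 -c "
from h import *
s,p,R,X,Y=st();M=np.array([587,373,105.]);g=M+8*R[:,2];shift(g-150*R[:,2])"
```

```text
t 20.07 p [752.  279.2 386.6] nest xy 654.1 464.3 ztool [ 0.541 -0.11  -0.834] y az -104.8 q [ 0.454  0.355  1.222 -0.384  1.112  2.386] F [ 0.2 -0.2 -1. ] M [0.05 0.27 0.01] w 0.998 0.0
t 20.07 p [752.  279.2 386.6] nest xy 654.1 464.3 ztool [ 0.541 -0.11  -0.834] y az -104.8 q [ 0.454  0.355  1.222 -0.384  1.112  2.386] F [ 0.2 -0.2 -1. ] M [0.05 0.27 0.01] w 0.998 0.0
units [-1.237 -0.151 -0.027]
```

step_arm:
  motion:
    - [[-0.62,-0.08,-0.02],-0.94,1]
    - [[-0.62,-0.08,-0.02],-0.94,1]
    - [[-0.62,-0.08,-0.02],-0.94,1]
    - [[-0.62,-0.08,-0.02],-0.94,1]
    - [[-0.62,-0.08,-0.02],-0.94,1]
    - [[-0.62,-0.08,-0.02],-0.94,1]
    - [[-0.62,-0.08,-0.02],-0.94,1]
    - [[-0.62,-0.08,-0.02],-0.94,1]
    - [[-0.62,-0.08,-0.02],-0.94,1]
    - [[-0.62,-0.08,-0.02],-0.94,1]
    - [[-0.62,-0.08,-0.02],-0.94,1]
    - [[-0.62,-0.08,-0.02],-0.94,1]

```text
time_s: 21.07
ee_pos: [633.8, 331.4, 308.8]
tool_rot: [[0.328, 0.772, 0.544], [0.941, -0.32, -0.112], [0.088, 0.549, -0.831]]
contact_force: [0.5, 0.3, 0.8]
gripper_width: 1.0
gripper_force: 0.0
```

```bash
python3 -c "
from h import *
s,p,R,X,Y=st();M=np.array([587,373,105.]);g=M+8*R[:,2];shift(g-150*R[:,2]);print(R)"
```

```text
t 21.07 p [633.8 331.4 308.8] nest xy 526.4 484.2 ztool [ 0.544 -0.112 -0.831] y az -22.5 q [ 0.631  0.302  1.499 -0.517  0.985  1.204] F [0.5 0.3 0.8] M [0.06 0.26 0.08] w 1.0 0.0
t 21.07 p [633.8 331.4 308.8] nest xy 526.4 484.2 ztool [ 0.544 -0.112 -0.831] y az -22.5 q [ 0.631  0.302  1.499 -0.517  0.985  1.204] F [0.5 0.3 0.8] M [0.06 0.26 0.08] w 1.0 0.0
units [ 0.024 -0.645 -0.011]
[[ 0.32784259  0.77225161  0.54419362]
 [ 0.94065827 -0.3202706  -0.11219968]
 [ 0.08764284  0.54868406 -0.8314232 ]]
```

step_arm:
  motion:
    - [[0.024,-0.645,-0.01],-0.93,1]
    - [[0.024,-0.645,-0.01],-0.93,1]
    - [[0.024,-0.645,-0.01],-0.93,1]
    - [[0.024,-0.645,-0.01],-0.93,1]
    - [[0.024,-0.645,-0.01],-0.93,1]
    - [[0.024,-0.645,-0.01],-0.93,1]
    - [[0.024,-0.645,-0.01],-0.93,1]
    - [[0.024,-0.645,-0.01],-0.93,1]
    - [[0.024,-0.645,-0.01],-0.93,1]
    - [[0.024,-0.645,-0.01],-0.93,1]
    - [[0.024,-0.645,-0.01],-0.93,1]
    - [[0.024,-0.645,-0.01],-0.93,1]

```text
time_s: 22.07
ee_pos: [510.4, 390.1, 223.1]
tool_rot: [[-0.731, 0.411, 0.544], [0.422, 0.9, -0.112], [-0.536, 0.148, -0.831]]
contact_force: [-0.3, -0.6, 0.6]
gripper_width: 1.002
gripper_force: 0.0
```

```bash
python3 - <<'E'
from h import *
from rig import cams
s,p,R,X,Y=st();M=np.array([587,373,105.]);g=M+8*R[:,2];shift(g)
yt=-1*np.array([-.257,-.966,-.039]);print("turn deg",np.degrees(np.arctan2(-yt@R[:,0],yt@R[:,1])))
d=cams.get_image("scene");np.savez("scene3.npz",**d);cv2.imwrite("pics/m6.png",cv2.resize(d["frame"][130:320,270:470],(632,600)))
E
```

```text
t 22.07 p [510.4 390.1 223.1] nest xy 392.1 508.9 ztool [ 0.544 -0.112 -0.831] y az 65.5 q [ 0.861  0.325  1.705 -0.66   0.915  0.122] F [-0.3 -0.6  0.6] M [ 0.09  0.27 -0.05] w 1.002 0.0
t 22.07 p [510.4 390.1 223.1] nest xy 392.1 508.9 ztool [ 0.544 -0.112 -0.831] y az 65.5 q [ 0.861  0.325  1.705 -0.66   0.915  0.122] F [-0.3 -0.6  0.6] M [ 0.09  0.27 -0.05] w 1.002 0.0
units [ 0.    -0.005  0.599]
turn deg -11.451836353776061
```

View pics/m6.png

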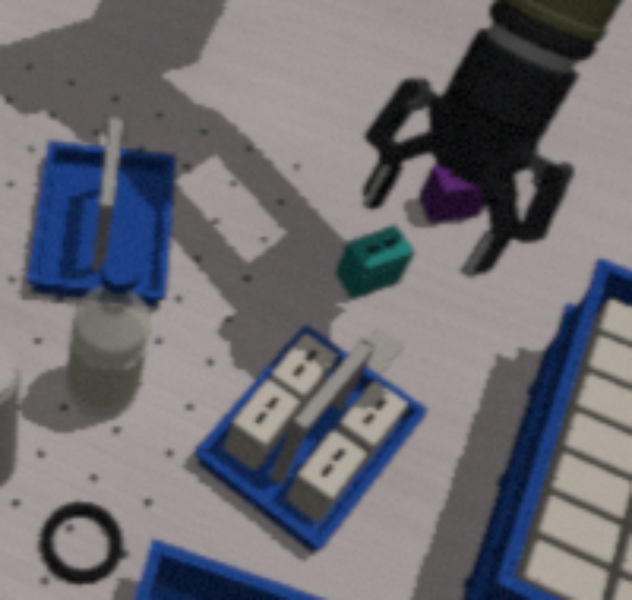

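```bash
python3 - <<'E'
from h import *
d=dict(np.load("scene3.npz"));f=lambda x,y:(270+x/3.16,130+y/3.158)
C=np.array([on(d,f(*u),26)[:2] for u in((310,328),(424,410),(318,548),(200,452))]);print(C.round(0),C.mean(0).round(1))
for i in range(4):
    e=C[(i+1)%4]-C[i];print(np.linalg.norm(e).round(),np.degrees(np.arctan2(e[1],e[0])).round(1))
a,b=on(d,f(369,343),114),on(d,f(300,420),114);print(a,b,(a+b)/2)
E
```

```text
[[493. 344.]
 [528. 458.]
 [687. 413.]
 [650. 298.]] [589.5 378.1]
119.0 73.0
165.0 -15.7
121.0 -107.6
164.0 163.6
[541.83188449 391.11315517 114.        ] [633.0484807  362.04955089 114.        ] [587.4401826  376.58135303 114.        ]
```

step_arm:
  motion:
    - [[0,0,0.1],-0.127,1]
    - [[0,0,0.2],-0.127,1]
    - [[0,0.002,0.4],-0.127,1]
    - [[0,0.004,0.5],-0.127,1]
    - [[0,0.004,0.56],-0.127,1]
    - [[0,0.004,0.59],-0.127,1]
    - [[0,0.004,0.605],-0.127,1]
    - [[0,0.004,0.605],-0.127,1]

```text
time_s: 22.78
ee_pos: [593.0, 374.7, 97.6]
tool_rot: [[-0.797, 0.262, 0.545], [0.241, 0.964, -0.112], [-0.555, 0.042, -0.831]]
contact_force: [-0.5, 0.7, -0.1]
gripper_width: 0.999
gripper_force: 0.0
```

step_arm:
  motion:
    - [[0,0,0],0,0.3]
    - [[0,0,0],0,0.2]
    - [[0,0,0],0,0.15]
    - [[0,0,0],0,0.1]
    - [[0,0,0],0,0.05]
    - [[0,0,0],0,0]
    - [[0,0,0],0,0]
    - [[0,0,0],0,0]
  squeeze: 90

```text
time_s: 23.45
ee_pos: [592.5, 374.6, 97.6]
tool_rot: [[-0.797, 0.26, 0.545], [0.239, 0.965, -0.112], [-0.555, 0.041, -0.831]]
contact_force: [-1.5, -0.9, 2.2]
gripper_width: 0.126
gripper_force: 88.8
```

```bash
python3 -c "
from h import *
s,p,R,X,Y=st();print(R.round(3))"
```

```text
t 23.45 p [592.5 374.6  97.6] nest xy 475.3 515.2 ztool [ 0.545 -0.112 -0.831] y az 74.9 q [ 0.735  0.529  1.749 -0.82   0.66   0.052] F [-1.5 -0.9  2.2] M [-0.51  0.43 -0.04] w 0.126 88.8
[[-0.797  0.26   0.545]
 [ 0.239  0.965 -0.112]
 [-0.555  0.041 -0.831]]
```

step_arm:
  motion:
    - [[-0.01,0.001,-0.015],0,0]
    - [[-0.031,0.002,-0.046],0,0]
    - [[-0.066,0.005,-0.099],0,0]
    - [[-0.112,0.008,-0.168],0,0]
    - [[-0.168,0.013,-0.252],0,0]
    - [[-0.23,0.017,-0.344],0,0]
    - [[-0.291,0.022,-0.435],0,0]
    - [[-0.352,0.026,-0.527],0,0]
    - [[-0.408,0.03,-0.611],0,0]
    - [[-0.454,0.034,-0.68],0,0]
    - [[-0.49,0.036,-0.733],0,0]
    - [[-0.51,0.038,-0.764],0,0]

```text
time_s: 24.45
ee_pos: [592.5, 374.9, 329.6]
tool_rot: [[-0.796, 0.261, 0.545], [0.241, 0.964, -0.109], [-0.555, 0.044, -0.831]]
contact_force: [0.7, 0.3, -4.0]
gripper_width: 0.126
gripper_force: 88.1
```

```bash
python3 -c "
from h import *
s,p,R,X,Y=st();print(R.round(3));q=574*X+142*Y+np.array([0,0,328]);shift(q);print(R.T@[0,0,-1/250*100])"
```

```text
t 24.45 p [592.5 374.9 329.6] nest xy 475.3 515.4 ztool [ 0.545 -0.109 -0.831] y az 74.9 q [ 0.734  0.285  1.47  -0.534  1.072 -0.374] F [ 0.7  0.3 -4. ] M [0.12 0.65 0.05] w 0.126 88.1
[[-0.796  0.261  0.545]
 [ 0.241  0.964 -0.109]
 [-0.555  0.044 -0.831]]
t 24.45 p [592.5 374.9 329.6] nest xy 475.3 515.4 ztool [ 0.545 -0.109 -0.831] y az 74.9 q [ 0.734  0.285  1.47  -0.534  1.072 -0.374] F [ 0.7  0.3 -4. ] M [0.12 0.65 0.05] w 0.126 88.1
units [-0.365 -1.492  0.171]
[ 0.2218043  -0.01772907  0.33239815]
```

step_arm:
  motion:
    - [[-0.004,-0.015,0.002],0,0]
    - [[-0.011,-0.045,0.005],0,0]
    - [[-0.022,-0.09,0.01],0,0]
    - [[-0.036,-0.149,0.017],0,0]
    - [[-0.052,-0.216,0.025],0,0]
    - [[-0.07,-0.291,0.034],0,0]
    - [[-0.088,-0.366,0.042],0,0]
    - [[-0.106,-0.44,0.051],0,0]
    - [[-0.124,-0.515,0.059],0,0]
    - [[-0.142,-0.59,0.068],0,0]
    - [[-0.16,-0.664,0.077],0,0]
    - [[-0.18,-0.746,0.086],0,0]

```text
time_s: 25.45
ee_pos: [590.0, 178.7, 324.5]
tool_rot: [[-0.799, 0.262, 0.542], [0.239, 0.964, -0.114], [-0.552, 0.039, -0.833]]
contact_force: [0.6, 0.1, -5.4]
gripper_width: 0.127
gripper_force: 88.0
```

step_arm:
  motion:
    - [[-0.02,-0.082,0.009],0,0]
    - [[-0.04,-0.164,0.019],0,0]
    - [[-0.06,-0.246,0.028],0,0]
    - [[-0.08,-0.328,0.038],0,0]
    - [[-0.098,-0.403,0.046],0,0]
    - [[-0.116,-0.477,0.055],0,0]
    - [[-0.132,-0.545,0.063],0,0]
    - [[-0.146,-0.604,0.07],0,0]
    - [[-0.158,-0.656,0.076],0,0]
    - [[-0.17,-0.701,0.081],0,0]
    - [[-0.177,-0.731,0.084],0,0]
    - [[-0.18,-0.746,0.086],0,0]

```text
time_s: 26.45
ee_pos: [588.0, -14.1, 323.6]
tool_rot: [[-0.799, 0.264, 0.541], [0.241, 0.964, -0.114], [-0.551, 0.039, -0.833]]
contact_force: [-0.0, -0.2, -4.8]
gripper_width: 0.124
gripper_force: 88.1
```

```bash
python3 -c "
from h import *
s,p,R,X,Y=st();print(R.round(3));q=574*X+142*Y+np.array([0,0,152]);shift(q)"
```

```text
t 26.45 p [588.  -14.1 323.6] nest xy 571.6 138.6 ztool [ 0.541 -0.114 -0.833] y az 74.7 q [-0.039  0.029  1.807 -0.14   0.731 -1.254] F [-0.  -0.2 -4.8] M [ 0.12  0.67 -0.04] w 0.124 88.1
[[-0.799  0.264  0.541]
 [ 0.241  0.964 -0.114]
 [-0.551  0.039 -0.833]]
t 26.45 p [588.  -14.1 323.6] nest xy 571.6 138.6 ztool [ 0.541 -0.114 -0.833] y az 74.7 q [-0.039  0.029  1.807 -0.14   0.731 -1.254] F [-0.  -0.2 -4.8] M [ 0.12  0.67 -0.04] w 0.124 88.1
units [ 0.371 -0.013  0.578]
```

step_arm:
  motion:
    - [[0.007,0,0.012],0,0]
    - [[0.026,-0.001,0.04],0,0]
    - [[0.056,-0.002,0.087],0,0]
    - [[0.093,-0.003,0.145],0,0]
    - [[0.134,-0.005,0.208],0,0]
    - [[0.178,-0.006,0.277],0,0]
    - [[0.223,-0.008,0.347],0,0]
    - [[0.267,-0.009,0.416],0,0]
    - [[0.304,-0.011,0.474],0,0]
    - [[0.334,-0.012,0.52],0,0]
    - [[0.356,-0.012,0.555],0,0]
    - [[0.371,-0.013,0.578],0,0]

```text
time_s: 27.45
ee_pos: [593.0, -7.6, 151.3]
tool_rot: [[-0.8, 0.26, 0.542], [0.239, 0.965, -0.11], [-0.551, 0.041, -0.833]]
contact_force: [-0.6, -0.9, -5.5]
gripper_width: 0.122
gripper_force: 88.0
```

```bash
python3 - <<'E'
from h import *
from rig import cams
st();im=[]
for n in("scene","top"):
    d=cams.get_image(n);np.savez(f"{n}4.npz",**d);im.append(d["frame"])
cv2.imwrite("pics/m7.png",np.hstack([cv2.resize(im[0][95:245,155:305],(400,400)),cv2.resize(im[1][120:270,250:400],(400,400))]))
E
```

```text
t 27.45 p [593.   -7.6 151.3] nest xy 574.7 146.2 ztool [ 0.542 -0.11  -0.833] y az 74.9 q [-0.025  0.263  2.062 -0.391  0.256 -0.97 ] F [-0.6 -0.9 -5.5] M [ 0.08  0.72 -0.03] w 0.122 88.0
```

View pics/m7.png

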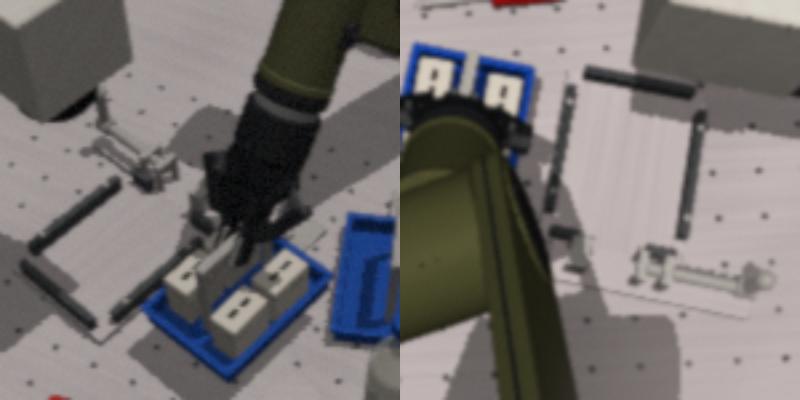

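```bash
python3 - <<'E'
from h import *
d=dict(np.load("scene4.npz"));t=dict(np.load("top4.npz"))
a=np.radians(-15);X=np.array([np.cos(a),np.sin(a),0]);Y=np.array([-np.sin(a),np.cos(a),0])
f=lambda x,y:(155+x/2.667,95+y/2.667);g=lambda x,y:(250+(x-400)/2.667,120+y/2.667)
s,p,R,_,_=st()
for n,dd,u in(("BR",d,f(145,305)),("BL",d,f(232,376)),("FL",d,f(331,272)),("BRtop",t,g(536,66)),("BLtop",t,g(415,45))):
    q=on(dd,u,79);print(n,np.round([q@X,q@Y],1), "rel TCP",np.round([(q-p)@X,(q-p)@Y],1))
# nest rails again (scene), top edges z=32
for n,u in(("R out back",(25,238)),("R out front",(115,180)),("L in back",(112,310)),("L in front",(195,242)),("back in R",(25,262)),("back in L",(97,318))):
    q=on(d,f(*u),32);print(n,np.round([q@X,q@Y],1))
E
```

```text
t 27.55 p [592.7  -7.7 151.2] nest xy 574.5 145.9 ztool [ 0.541 -0.111 -0.834] y az 74.9 q [-0.025  0.263  2.062 -0.39   0.258 -0.972] F [-0.4 -0.4 -5.3] M [ 0.15  0.71 -0.03] w 0.121 88.0
BR [647.7  88.4] rel TCP [ 73.2 -57.5]
BL [649.7 216.2] rel TCP [75.2 70.3]
FL [485.7 208.5] rel TCP [-88.8  62.6]
BRtop [650.7  82. ] rel TCP [ 76.2 -63.9]
BLtop [647.9 207.3] rel TCP [73.5 61.4]
R out back [ 656.3 -109.2]
R out front [527.6 -95.1]
L in back [658.2  39.4]
L in front [530.8  42.7]
back in R [678.7 -82.9]
back in L [676.2  34.7]
```

```bash
python3 - <<'E'
from h import *
d=dict(np.load("scene4.npz"));s,p,R,X,Y=st()
for l in(8,60,100,140,180,220,260,300,340):
    c=p-l*R[:,2];u=(proj(d,c)-[155,95])*2.667
    w=[]
    for h in(42,):
        e=(proj(d,c+h*R[:,1])-[155,95])*2.667;e2=(proj(d,c-h*R[:,0])-[155,95])*2.667;w+=[e.round(),e2.round()]
    # clearance point relative to lens when seated TCP x'=592.5, nest 587
    print(l,u.round(),w,"upper back pt rel nest at z(tray)=50:",[( -l*R[:,2]@X+h*-R[:,0]@X-1).round() for h in(38,42,55)],[(148-l*R[2,2]-h*R[2,0]).round() for h in(38,42,55)])
E
```

```text
t 27.55 p [592.7  -7.7 151.2] nest xy 574.5 145.9 ztool [ 0.541 -0.111 -0.834] y az 74.9 q [-0.025  0.263  2.062 -0.39   0.258 -0.972] F [-0.4 -0.4 -5.3] M [ 0.15  0.71 -0.03] w 0.121 88.0
8 [231. 245.] [array([262., 266.]), array([205., 252.])] upper back pt rel nest at z(tray)=50: [np.float64(26.0), np.float64(30.0), np.float64(41.0)] [np.float64(176.0), np.float64(178.0), np.float64(185.0)]
60 [248. 200.] [array([279., 221.]), array([221., 206.])] upper back pt rel nest at z(tray)=50: [np.float64(-2.0), np.float64(1.0), np.float64(12.0)] [np.float64(219.0), np.float64(221.0), np.float64(228.0)]
100 [261. 165.] [array([293., 185.]), array([234., 169.])] upper back pt rel nest at z(tray)=50: [np.float64(-24.0), np.float64(-21.0), np.float64(-10.0)] [np.float64(252.0), np.float64(255.0), np.float64(262.0)]
140 [275. 128.] [array([308., 148.]), array([248., 131.])] upper back pt rel nest at z(tray)=50: [np.float64(-46.0), np.float64(-43.0), np.float64(-32.0)] [np.float64(286.0), np.float64(288.0), np.float64(295.0)]
180 [289.  90.] [array([323., 110.]), array([262.,  92.])] upper back
[... 303 characters left out ...]
float64(352.0), np.float64(355.0), np.float64(362.0)]
260 [318.  10.] [array([354.,  30.]), array([292.,   9.])] upper back pt rel nest at z(tray)=50: [np.float64(-112.0), np.float64(-109.0), np.float64(-98.0)] [np.float64(386.0), np.float64(388.0), np.float64(395.0)]
300 [334. -32.] [array([370., -13.]), array([307., -34.])] upper back pt rel nest at z(tray)=50: [np.float64(-135.0), np.float64(-131.0), np.float64(-120.0)] [np.float64(419.0), np.float64(421.0), np.float64(428.0)]
340 [350. -76.] [array([387., -57.]), array([323., -79.])] upper back pt rel nest at z(tray)=50: [np.float64(-157.0), np.float64(-153.0), np.float64(-142.0)] [np.float64(452.0), np.float64(455.0), np.float64(462.0)]
```

```bash
python3 -c "
from h import *
s,p,R,X,Y=st();z=np.array([0,0,147.5]);shift(585*X+60*Y+z);shift(585*X-30*Y+z)"|grep units
```

```text
units [-0.035 -0.344  0.024]
units [-0.043 -0.704  0.012]
```

step_arm:
  motion:
    - [[-0.003,-0.01,0.002],0,0]
    - [[-0.01,-0.03,0.005],0,0]
    - [[-0.018,-0.07,0.01],0,0]
    - [[-0.026,-0.12,0.015],0,0]
    - [[-0.032,-0.17,0.02],0,0]
    - [[-0.035,-0.22,0.024],0,0]
    - [[-0.035,-0.265,0.024],0,0]
    - [[-0.035,-0.3,0.024],0,0]
    - [[-0.035,-0.325,0.024],0,0]
    - [[-0.035,-0.34,0.024],0,0]
    - [[-0.035,-0.344,0.024],0,0]

```text
time_s: 28.47
ee_pos: [582.6, -94.9, 151.3]
tool_rot: [[-0.796, 0.261, 0.546], [0.24, 0.964, -0.112], [-0.556, 0.042, -0.83]]
contact_force: [0.2, 0.1, -5.2]
gripper_width: 0.122
gripper_force: 88.1
```

```bash
python3 -c "
from h import *
s,p,R,X,Y=st();z=np.array([0,0,147.5]);shift(585*X-30*Y+z)"
```

```text
t 28.47 p [582.6 -94.9 151.3] nest xy 587.3 59.1 ztool [ 0.546 -0.112 -0.83 ] y az 74.8 q [-0.249  0.255  2.082  0.121  0.216 -1.653] F [ 0.2  0.1 -5.2] M [ 0.13  0.66 -0.03] w 0.122 88.1
t 28.47 p [582.6 -94.9 151.3] nest xy 587.3 59.1 ztool [ 0.546 -0.112 -0.83 ] y az 74.8 q [-0.249  0.255  2.082  0.121  0.216 -1.653] F [ 0.2  0.1 -5.2] M [ 0.13  0.66 -0.03] w 0.122 88.1
units [ 0.007 -0.357 -0.004]
```

step_arm:
  motion:
    - [[0.001,-0.012,0],0,0]
    - [[0.003,-0.035,0],0,0]
    - [[0.006,-0.07,0],0,0]
    - [[0.007,-0.12,0],0,0]
    - [[0.007,-0.17,0],0,0]
    - [[0.007,-0.22,0],0,0]
    - [[0.007,-0.265,0],0,0]
    - [[0.007,-0.3,0],0,0]
    - [[0.007,-0.33,0],0,0]
    - [[0.007,-0.35,0],0,0]
    - [[0.007,-0.36,0],0,0]
    - [[0.007,-0.36,0],0,0]

```text
time_s: 29.47
ee_pos: [557.8, -181.2, 146.3]
tool_rot: [[-0.796, 0.261, 0.546], [0.239, 0.964, -0.113], [-0.556, 0.041, -0.83]]
contact_force: [0.0, -0.2, -5.1]
gripper_width: 0.122
gripper_force: 88.2
```

```bash
python3 - <<'E'
from h import *
s,p,R,X,Y=st();shift(592*X-30*Y+[0,0,125]);shift(592.5*X-30*Y+[0,0,107])
from rig import cams
im=[]
for n in("scene","top"):
    d=cams.get_image(n);np.savez(f"{n}5.npz",**d);im.append(d["frame"])
cv2.imwrite("pics/m8.png",np.hstack([cv2.resize(im[0][95:245,135:285],(400,400)),cv2.resize(im[1][120:270,270:420],(400,400))]))
E
```

```text
t 29.47 p [ 557.8 -181.2  146.3] nest xy 585.7 -30.7 ztool [ 0.546 -0.113 -0.83 ] y az 74.8 q [-0.48   0.262  2.093  0.628  0.263 -2.34 ] F [ 0.  -0.2 -5.1] M [ 0.08  0.72 -0.01] w 0.122 88.2
t 29.47 p [ 557.8 -181.2  146.3] nest xy 585.7 -30.7 ztool [ 0.546 -0.113 -0.83 ] y az 74.8 q [-0.48   0.262  2.093  0.628  0.263 -2.34 ] F [ 0.  -0.2 -5.1] M [ 0.08  0.72 -0.01] w 0.122 88.2
units [ 0.026 -0.001  0.085]
t 29.47 p [ 557.8 -181.2  146.3] nest xy 585.7 -30.7 ztool [ 0.546 -0.113 -0.83 ] y az 74.8 q [-0.48   0.262  2.093  0.628  0.263 -2.34 ] F [ 0.  -0.2 -5.1] M [ 0.08  0.72 -0.01] w 0.122 88.2
units [ 0.065 -0.004  0.146]
```

View pics/m8.png

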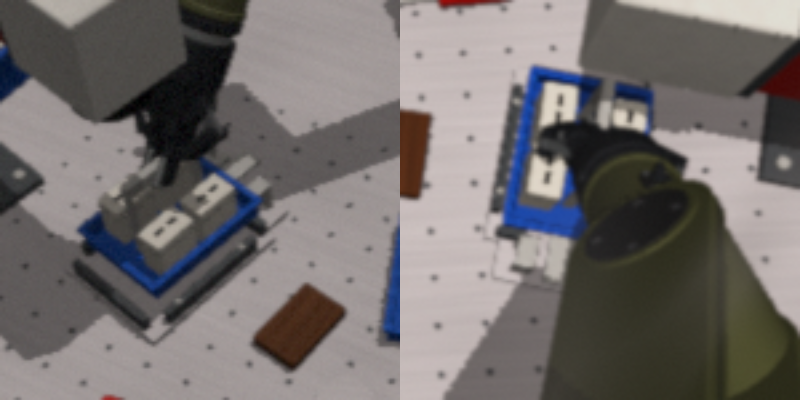

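```bash
python3 - <<'E'
from h import *
d=dict(np.load("scene5.npz"));t=dict(np.load("top5.npz"))
a=np.radians(-15);X=np.array([np.cos(a),np.sin(a),0]);Y=np.array([-np.sin(a),np.cos(a),0])
f=lambda x,y:(135+x/2.667,95+y/2.667);g=lambda x,y:(270+(x-400)/2.667,120+y/2.667)
for n,dd,u in(("BL sc",d,f(157,293)),("FL sc",d,f(262,204)),("BR sc",d,f(80,230)),("BL top",t,g(532,67)),("BR top",t,g(653,92)),("FL top",t,g(503,228))):
    q=on(dd,u,74);print(n,np.round([q@X,q@Y],1))
E
```

```text
BL sc [664.1  41.3]
FL sc [502.4  41. ]
BR sc [662.8 -85.7]
BL top [661.9  32.1]
BR top [660.3 -92.8]
FL top [490.2  32.3]
```

step_arm:
  motion:
    - [[0.003,-0.002,0.012],0,0]
    - [[0.008,-0.004,0.03],0,0]
    - [[0.013,-0.006,0.048],0,0]
    - [[0.018,-0.006,0.062],0,0]
    - [[0.022,-0.006,0.075],0,0]
    - [[0.026,-0.006,0.085],0,0]
    - [[0.026,-0.006,0.085],0,0]

```text
time_s: 30.15
ee_pos: [563.3, -182.3, 123.5]
tool_rot: [[-0.798, 0.261, 0.544], [0.24, 0.965, -0.111], [-0.554, 0.042, -0.832]]
contact_force: [-0.6, 0.1, -5.3]
gripper_width: 0.123
gripper_force: 88.2
```

```bash
python3 -c "
from h import *
s,p,R,X,Y=st();shift(592*X-32*Y+[0,0,107])"
```

```text
t 30.15 p [ 563.3 -182.3  123.5] nest xy 591.3 -30.3 ztool [ 0.544 -0.111 -0.832] y az 74.9 q [-0.477  0.311  2.107  0.79   0.215 -2.505] F [-0.6  0.1 -5.3] M [ 0.16  0.71 -0.01] w 0.123 88.2
t 30.15 p [ 563.3 -182.3  123.5] nest xy 591.3 -30.3 ztool [ 0.544 -0.111 -0.832] y az 74.9 q [-0.477  0.311  2.107  0.79   0.215 -2.505] F [-0.6  0.1 -5.3] M [ 0.16  0.71 -0.01] w 0.123 88.2
units [ 0.034 -0.009  0.056]
```

step_arm:
  motion:
    - [[0.006,-0.002,0.01],0,0]
    - [[0.012,-0.004,0.02],0,0]
    - [[0.018,-0.006,0.03],0,0]
    - [[0.023,-0.007,0.038],0,0]
    - [[0.027,-0.008,0.045],0,0]
    - [[0.031,-0.009,0.051],0,0]
    - [[0.034,-0.009,0.056],0,0]
    - [[0.034,-0.009,0.056],0,0]

```text
time_s: 30.82
ee_pos: [564.1, -184.3, 108.5]
tool_rot: [[-0.798, 0.261, 0.544], [0.24, 0.964, -0.112], [-0.553, 0.041, -0.832]]
contact_force: [0.5, -0.1, -5.1]
gripper_width: 0.124
gripper_force: 88.2
```

```bash
python3 -c "
from h import *
s,p,R,X,Y=st();shift(592*X-32*Y+[0,0,105])"
```

```text
t 30.82 p [ 564.1 -184.3  108.5] nest xy 592.6 -32.0 ztool [ 0.544 -0.112 -0.832] y az 74.9 q [-0.48   0.342  2.121  0.962  0.186 -2.683] F [ 0.5 -0.1 -5.1] M [0.14 0.7  0.05] w 0.124 88.2
t 30.82 p [ 564.1 -184.3  108.5] nest xy 592.6 -32.0 ztool [ 0.544 -0.112 -0.832] y az 74.9 q [-0.48   0.342  2.121  0.962  0.186 -2.683] F [ 0.5 -0.1 -5.1] M [0.14 0.7  0.05] w 0.124 88.2
units [ 0.01  -0.001  0.01 ]
```

step_arm:
  motion:
    - [[0.002,0,0.003],0.01,0]
    - [[0.004,0,0.006],0.02,0]
    - [[0.007,0,0.01],0.025,0]
    - [[0.009,0,0.013],0.03,0]
    - [[0.009,0,0.013],0.03,0]

```text
time_s: 31.23
ee_pos: [566.4, -184.9, 108.2]
tool_rot: [[-0.782, 0.298, 0.548], [0.283, 0.952, -0.114], [-0.556, 0.066, -0.828]]
contact_force: [-4.1, 3.8, 14.2]
gripper_width: 0.125
gripper_force: 94.8
```

```bash
python3 -c "
from h import *
st()"
```

```text
t 31.23 p [ 566.4 -184.9  108.2] nest xy 594.9 -32.1 ztool [ 0.548 -0.114 -0.828] y az 72.6 q [-0.478  0.346  2.122  1.01   0.179 -2.684] F [-4.1  3.8 14.2] M [-0.36  0.    0.43] w 0.125 94.8
```

step_arm:
  motion:
    - [[0,0,0],0,0.2]
    - [[0,0,0],0,0.35]
    - [[0,0,0],0,0.5]
    - [[0,0,0],0,0.6]
    - [[0,0,0],0,0.6]

```text
time_s: 31.65
ee_pos: [564.1, -184.3, 104.8]
tool_rot: [[-0.785, 0.299, 0.543], [0.286, 0.952, -0.112], [-0.55, 0.067, -0.832]]
contact_force: [0.9, -0.7, 0.4]
gripper_width: 0.601
gripper_force: 0.0
```

```bash
python3 - <<'E'
from h import *
from rig import cams
st();im=[]
for n in("scene","top"):
    d=cams.get_image(n);np.savez(f"{n}6.npz",**d);im.append(d["frame"])
cv2.imwrite("pics/m9.png",np.hstack([cv2.resize(im[0][115:225,145:255],(400,400)),cv2.resize(im[1][130:240,290:400],(400,400))]))
E
```

```text
t 31.65 p [ 564.1 -184.3  104.8] nest xy 592.6 -32.1 ztool [ 0.543 -0.112 -0.832] y az 72.5 q [-0.479  0.35   2.125  1.009  0.18  -2.683] F [ 0.9 -0.7  0.4] M [0.04 0.3  0.03] w 0.601 0.0
```

View pics/m9.png

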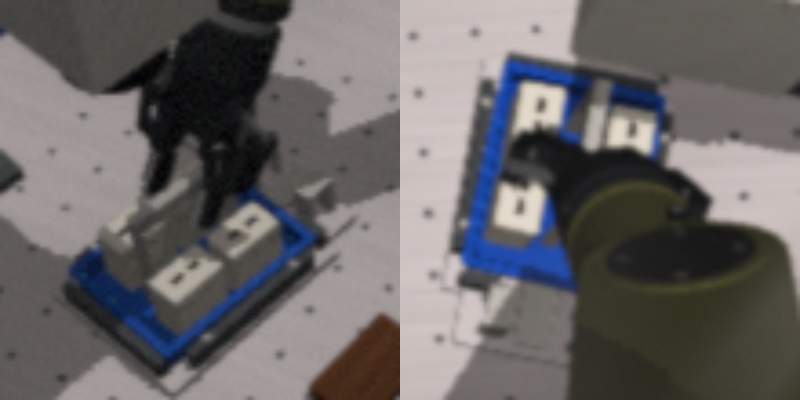

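The crop shows the tray seated inside the rails with all four adapters upright and the fingers open around the bar. Next I'll retract along the tool axis, then back toward the robot to shed the lean for working the bolt.

step_arm:
  motion:
    - [[0,0,-0.05],0,0.7]
    - [[0,0,-0.15],0,0.7]
    - [[0,0,-0.27],0,0.7]
    - [[0,0,-0.4],0,0.7]
    - [[0,0,-0.5],0,0.7]
    - [[0,0,-0.5],0,0.7]
    - [[0,0,-0.5],0,0.7]

```text
time_s: 32.33
ee_pos: [496.4, -170.5, 210.4]
tool_rot: [[-0.783, 0.299, 0.546], [0.284, 0.952, -0.113], [-0.553, 0.066, -0.83]]
contact_force: [-0.5, 0.3, 0.1]
gripper_width: 0.699
gripper_force: 0.0
```

```bash
python3 -c "
from h import *
s,p,R,X,Y=st();shift(430*X-20*Y+[0,0,230])"
```

```text
t 32.33 p [ 496.4 -170.5  210.4] nest xy 523.6 -36.2 ztool [ 0.546 -0.113 -0.83 ] y az 72.6 q [-0.538  0.069  2.11   0.446  0.435 -2.14 ] F [-0.5  0.3  0.1] M [0.07 0.26 0.  ] w 0.699 0.0
t 32.33 p [ 496.4 -170.5  210.4] nest xy 523.6 -36.2 ztool [ 0.546 -0.113 -0.83 ] y az 72.6 q [-0.538  0.069  2.11   0.446  0.435 -2.14 ] F [-0.5  0.3  0.1] M [0.07 0.26 0.  ] w 0.699 0.0
units [ 0.272  0.054 -0.271]
```

step_arm:
  motion:
    - [[0.27,-0.3,-0.27],0,0.7]
    - [[0.27,-0.3,-0.27],0,0.7]
    - [[0.27,-0.3,-0.27],0,0.7]
    - [[0.27,-0.3,-0.27],0,0.7]
    - [[0.27,-0.3,-0.27],0,0.7]

```text
time_s: 32.75
ee_pos: [382.4, -217.3, 221.9]
tool_rot: [[-0.783, 0.307, 0.542], [0.292, 0.949, -0.115], [-0.549, 0.068, -0.833]]
contact_force: [0.4, 0.4, 0.6]
gripper_width: 0.704
gripper_force: 0.0
```

step_arm:
  motion:
    - [[0.83,0,-0.4],0,0.7]
    - [[0.83,0,-0.4],0,0.7]
    - [[0.83,0,-0.4],0,0.7]

```text
time_s: 33.0
ee_pos: [294.2, -157.8, 222.1]
tool_rot: [[-0.796, 0.315, 0.517], [0.297, 0.947, -0.12], [-0.528, 0.058, -0.847]]
contact_force: [-0.2, 0.5, -0.4]
gripper_width: 0.696
gripper_force: 0.0
```

step_arm:
  motion:
    - [[0.83,0,-0.4],0,0.7]
    - [[0.83,0,-0.4],0,0.7]

```text
time_s: 33.17
ee_pos: [249.4, -118.7, 232.7]
tool_rot: [[-0.806, 0.327, 0.493], [0.303, 0.944, -0.13], [-0.508, 0.045, -0.86]]
contact_force: [0.6, -0.6, 0.3]
gripper_width: 0.701
gripper_force: 0.0
```

```bash
python3 -c "
from h import *
s,p,R,X,Y=st();print(R.round(3))"
```

```text
t 33.17 p [ 249.4 -118.7  232.7] nest xy 271.6 -50.1 ztool [ 0.493 -0.13  -0.86 ] y az 70.9 q [-1.216 -0.424  2.327  0.527  0.979 -2.682] F [ 0.6 -0.6  0.3] M [ 0.06  0.21 -0.05] w 0.701 0.0
[[-0.806  0.327  0.493]
 [ 0.303  0.944 -0.13 ]
 [-0.508  0.045 -0.86 ]]
```

step_arm:
  motion:
    - [[-0.2,-0.17,0.1],0.94,0.8]
    - [[-0.4,-0.34,0.3],0.94,0.8]
    - [[-0.51,-0.42,0.48],0.94,0.8]
    - [[-0.51,-0.42,0.48],0.94,0.8]
    - [[-0.51,-0.42,0.48],0.94,0.8]
    - [[-0.51,-0.42,0.48],0.94,0.8]
    - [[-0.51,-0.42,0.48],0.94,0.8]
    - [[-0.51,-0.42,0.48],0.94,0.8]
    - [[-0.51,-0.42,0.48],0.94,0.8]
    - [[-0.51,-0.42,0.48],0.94,0.8]
    - [[-0.51,-0.42,0.48],0.94,0.8]
    - [[-0.51,-0.42,0.48],0.94,0.8]

```text
time_s: 34.17
ee_pos: [378.5, -272.5, 189.0]
tool_rot: [[0.254, 0.831, 0.494], [0.967, -0.219, -0.13], [0.0, 0.511, -0.86]]
contact_force: [-1.0, -0.2, -0.5]
gripper_width: 0.801
gripper_force: 0.0
```

step_arm:
  motion:
    - [[0,0,0],0.94,0.8]
    - [[0,0,0],0.94,0.8]
    - [[0,0,0],0.94,0.8]
    - [[0,0,0],0.94,0.8]
    - [[0,0,0],0.94,0.8]
    - [[0,0,0],0.94,0.8]
    - [[0,0,0],0.94,0.8]
    - [[0,0,0],0.94,0.8]
    - [[0,0,0],0.94,0.8]
    - [[0,0,0],0.94,0.8]
    - [[0,0,0],0.94,0.8]
    - [[0,0,0],0.94,0.8]

```text
time_s: 35.17
ee_pos: [378.5, -272.5, 189.1]
tool_rot: [[0.852, -0.175, 0.494], [-0.127, -0.983, -0.13], [0.509, 0.048, -0.86]]
contact_force: [0.1, 0.9, -0.9]
gripper_width: 0.799
gripper_force: 0.0
```

```bash
python3 - <<'E'
from h import *
s,p,R,X,Y=st();print(R.round(3))
yt=np.array([-.259,-.966,0]);print("turn",np.degrees(np.arctan2(-yt@R[:,0],yt@R[:,1]))/90)
K=475.5*X-166*Y+np.array([0,0,82]);shift(K+8*R[:,2]-70*R[:,2])
from rig import cams
d=cams.get_image("top");t0=dict(np.load("top6.npz"))
np.savez("top7.npz",**d);np.savez("scene7.npz",**cams.get_image("scene"))
E
```

```text
t 35.17 p [ 378.5 -272.5  189.1] nest xy 436.1 -165.3 ztool [ 0.494 -0.13  -0.86 ] y az -100.1 q [-0.985  0.052  2.169  0.643  0.603  0.27 ] F [ 0.1  0.9 -0.9] M [0.05 0.22 0.  ] w 0.799 0.0
[[ 0.852 -0.175  0.494]
 [-0.127 -0.983 -0.13 ]
 [ 0.509  0.048 -0.86 ]]
turn 0.06255946578502905
t 35.17 p [ 378.5 -272.5  189.1] nest xy 436.1 -165.3 ztool [ 0.494 -0.13  -0.86 ] y az -100.1 q [-0.985  0.052  2.169  0.643  0.603  0.27 ] F [ 0.1  0.9 -0.9] M [0.05 0.22 0.  ] w 0.799 0.0
units [-0.083 -0.004  0.201]
```

step_arm:
  motion:
    - [[-0.04,0,0.1],0.063,0.8]
    - [[-0.083,0,0.2],0.063,0.8]
    - [[-0.083,0,0.3],0.063,0.8]
    - [[-0.083,0,0.38],0.063,0.8]
    - [[-0.083,0,0.44],0.063,0.8]
    - [[-0.083,0,0.48],0.063,0.8]
    - [[-0.083,0,0.48],0.063,0.8]

```text
time_s: 35.85
ee_pos: [419.6, -286.2, 74.0]
tool_rot: [[0.833, -0.252, 0.492], [-0.217, -0.968, -0.129], [0.509, 0.001, -0.861]]
contact_force: [0.5, 0.1, 0.4]
gripper_width: 0.797
gripper_force: 0.0
```

step_arm:
  motion:
    - [[0,0,0],0,0.5]
    - [[0,0,0],0,0.4]
    - [[0,0,0],0,0.3]
    - [[0,0,0],0,0.2]
    - [[0,0,0],0,0.1]
    - [[0,0,0],0,0]
    - [[0,0,0],0,0]
    - [[0,0,0],0,0]
  squeeze: 30

```text
time_s: 36.52
ee_pos: [418.9, -285.2, 77.6]
tool_rot: [[0.83, -0.254, 0.497], [-0.218, -0.967, -0.13], [0.513, -0.0, -0.858]]
contact_force: [2.8, 4.6, 0.2]
gripper_width: 0.195
gripper_force: 29.2
```

```bash
python3 -c "
from h import *
s,p,R,X,Y=st();print(R.round(3),(R.T@Y*64/250).round(3))"
```

```text
t 36.52 p [ 418.9 -285.2   77.6] nest xy 478.4 -167.0 ztool [ 0.497 -0.13  -0.858] y az -104.7 q [-0.907  0.344  2.265  1.305  0.328 -0.298] F [2.8 4.6 0.2] M [ 0.63 -0.15  0.41] w 0.195 29.2
[[ 0.83  -0.254  0.497]
 [-0.218 -0.967 -0.13 ]
 [ 0.513 -0.    -0.858]] [ 0.001 -0.256  0.001]
```

step_arm:
  motion:
    - [[0,-0.02,0],0,0]
    - [[0,-0.045,0],0,0]
    - [[0,-0.07,0],0,0]
    - [[0,-0.095,0],0,0]
    - [[0,-0.12,0],0,0]
    - [[0,-0.145,0],0,0]
    - [[0,-0.17,0],0,0]
    - [[0,-0.195,0],0,0]
    - [[0,-0.22,0],0,0]
    - [[0,-0.24,0],0,0]
    - [[0,-0.25,0],0,0]
    - [[0,-0.25,0],0,0]

```text
time_s: 37.52
ee_pos: [434.9, -226.2, 77.5]
tool_rot: [[0.83, -0.256, 0.496], [-0.219, -0.967, -0.134], [0.513, 0.003, -0.858]]
contact_force: [-2.6, -0.4, 6.0]
gripper_width: 0.199
gripper_force: 29.5
```

```bash
python3 -c "
from h import *
st()"
```

```text
t 37.52 p [ 434.9 -226.2   77.5] nest xy 478.6 -105.9 ztool [ 0.496 -0.134 -0.858] y az -104.9 q [-0.742  0.325  2.319  1.535  0.239 -0.387] F [-2.6 -0.4  6. ] M [-0.13  0.08 -0.09] w 0.199 29.5
```

step_arm:
  motion:
    - [[0,-0.008,0],0,0]
    - [[0,-0.016,0],0,0]
    - [[0,-0.024,0],0,0]
    - [[0,-0.024,0],0,0]

```text
time_s: 37.85
ee_pos: [435.7, -223.3, 77.5]
tool_rot: [[0.83, -0.261, 0.493], [-0.22, -0.965, -0.14], [0.513, 0.007, -0.858]]
contact_force: [-7.4, -8.0, 6.0]
gripper_width: 0.197
gripper_force: 29.7
```

```bash
python3 -c "
from h import *
st()"
```

```text
t 37.85 p [ 435.7 -223.3   77.5] nest xy 478.7 -102.9 ztool [ 0.493 -0.14  -0.858] y az -105.1 q [-0.727  0.324  2.322  1.561  0.225 -0.398] F [-7.4 -8.   6. ] M [-0.92  0.55 -0.75] w 0.197 29.7
```

step_arm:
  motion:
    - [[0,0,0],0,0.3]
    - [[0,0,0],0,0.45]
    - [[0,0,0],0,0.6]
    - [[0,0,0],0,0.6]
    - [[0,0,-0.05],0,0.6]
    - [[0,0,-0.12],0,0.6]
    - [[0,0,-0.25],0,0.6]
    - [[0,0,-0.4],0,0.6]
    - [[0,0,-0.5],0,0.6]
    - [[0,0,-0.6],0,0.6]
    - [[0,0,-0.6],0,0.6]

```text
time_s: 38.77
ee_pos: [360.6, -200.6, 211.5]
tool_rot: [[0.828, -0.256, 0.5], [-0.214, -0.967, -0.141], [0.519, 0.009, -0.855]]
contact_force: [1.1, -1.7, 0.8]
gripper_width: 0.601
gripper_force: 0.0
```

```bash
python3 - <<'E'
from h import *
from rig import cams
st();im=[]
for n in("scene","top"):
    d=cams.get_image(n);np.savez(f"{n}8.npz",**d);im.append(d["frame"])
cv2.imwrite("pics/m10.png",np.hstack([cv2.resize(im[0][105:225,140:260],(400,400)),cv2.resize(im[1][130:250,290:410],(400,400))]))
E
```

```text
t 38.77 p [ 360.6 -200.6  211.5] nest xy 400.2 -100.4 ztool [ 0.5   -0.141 -0.855] y az -104.8 q [-0.874 -0.095  2.235  0.54   0.607  0.566] F [ 1.1 -1.7  0.8] M [0.01 0.21 0.03] w 0.601 0.0
```

View pics/m10.png

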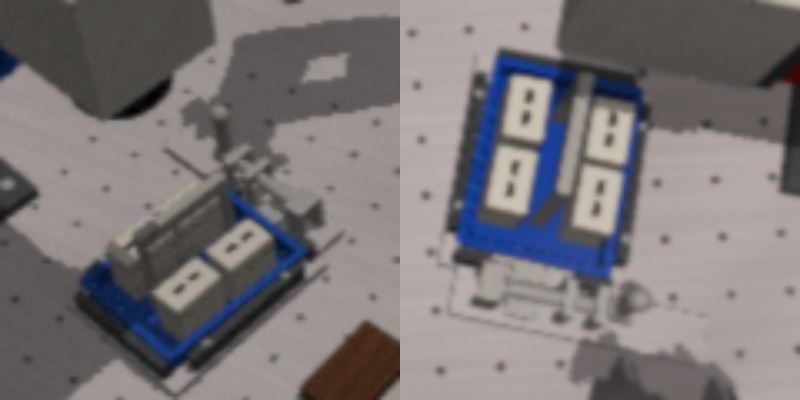

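The picture shows the tray seated with all four adapters upright. The bolt runs across the lug into the keeper and the robot is clear. Handing in.

```bash
python3 -c "
from rig import ctrl
print(ctrl.close_job())"
```

```text
the job is handed in; nothing more can be done
None
```

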